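# Roll a tag die through the bench press

## Task

Lay the cover plate that fits the die squarely on top of the die board in the roller press, edges flush all round. Then turn the press's hand crank, turn after turn, until the bed has carried die and plate under the roller and out to its stop on the far side, with the plate still flush on the die. Move the bed with the crank only, and leave the other things on the bench where they are.

Things in the scene. Friction and masses are not known exactly. Their poses are not given: they have to be found in the camera images.
- press: Grey table-top roller press, fixed: base 300 x 184 mm, two cheeks (60 mm deep, outer faces y = +-92 mm), crosshead 66 mm deep with top at 255 mm, black screw knobs up to 293 mm, gear case out to y = -120 mm. Origin: underside of the base, midway below the rollers; x is the way the bed travels (roughly away from the robot, yaw varies), z up; the crank is on the -y side.
- bed: Aluminium bed, 260 x 120 x 10 mm, slides level along the press's +x; underside 105 mm above the table. Origin: centre of its underside, at x = -120 mm in the press's frame at the near stop, +110 mm at the far stop; starts up to 25 mm from the near stop. Geared to the crank, 80 mm per full turn. Lock-up bars 8 mm high lie across it at the die's two ends; nothing lies beside the die.
- die_top (a point): Centre of the top of the die board: plywood block with a paper blank on it, 120 mm (press x) x 46 x 18 mm high, fixed in the middle of the bed, top 133 mm above the table. Axes as the press's. It starts clear of the cheeks, on the robot's side. The sprung upper roller (56 mm diameter) rides up about 1.5 mm on the plate and presses it with about 14 N as it passes.
- cover_plate: The plate that fits the die: loose plain aluminium plate 120 x 46 x 14 mm, about 0.2 kg, lying flat on the table left or right of the press. Origin: centre of its underside; x along its 120 mm length, z up. Either end may lead.
- short_plate: The plate of another die, not to be used: aluminium, 80 x 46 x 14 mm, flat on the other side of the press. Origin: centre of its underside.
- crank (a joint): Angle of the hand crank (rad). 0: handle straight up, bed at its near stop. It grows as the top of the crank goes to the press's +x (clockwise seen from the handle's side) and drives the bed to +x: handle = hub + 70 mm * (sin, 0, cos) in the press's frame. 18.06 (2.9 turns): far stop. Starts between 0 and 1.9, stays where left; takes about 4 N at the handle.
- crank_grip (a point): Middle of the crank's handle, where to hold it: a black sleeve 27 mm in diameter and 108 mm long, spinning freely on its pin, level and parallel to the press's y, 70 mm from the crank's axis. This point is 66 mm out (-y) from the face of the crank arm; it goes round with the crank, 55 to 195 mm above the table.
- crank_hub (a point): Point on the crank's axis, level with the middle of the handle: at (0, -204, 125) mm in the press's frame. Axis parallel to the press's y.
- spare_die: Bystander: plywood die board 80 x 46 x 17 mm with steel rules. Origin under its centre.
- tape_roll: Bystander: roll of brown tape lying flat, 110 mm across, 48 mm high. Origin under its centre.
- tape_gun: Bystander: hand tape dispenser about 180 mm long, 66 mm high. Origin on its underside.
- spray_bottle: Bystander: white plastic bottle, 68 mm diameter, 170 mm high. Origin under its centre.
- mug: Bystander: white mug, 82 mm diameter, 95 mm high. Origin under its centre.
- spanner: Bystander: spanner 180 mm long lying flat.
- tag_stack: Bystander: stack of paper tag blanks 120 x 60 x 40 mm. Origin under its centre.
Mind the look-alikes: they are no part of the job. Leave any pink or yellow look-alike of the cover_plate alone.

How it is judged:
By the outcome, as a careful person would: the job done as asked, in the order asked, and still so for the second after the job is handed in, with the robot touching nothing.
It also fails if it takes over 72 s, if anything falls off the work surface, if the arm or the gripper's body presses on something with over 40 N, if the wrist force passes 120 N, or if a joint passes its speed limit or range.

## Robot

A 7-joint arm with a two-finger parallel gripper is mounted at the origin on the work surface. World frame = base frame: x ahead of the robot, y to its left, z up, the work surface at z = 0. Lengths are in m, angles in degrees, forces in N, time in s.
With the tool pointing down it reaches from about 0.425 to 0.875 m from the base axis. Payload 4.7 kg.
Tool frame: the origin (TCP) lies midway between the tips of the shut fingers; the grasp point (between the pads) lies 19 mm behind it; z points along the fingers, y is the line along which they close (so a half turn about z gives the same grasp; the last joint's range is limited). The gripper opens to 87 mm and grips with 3 to 60 N. Pads are 19 mm wide; open, the fingers measure 117 mm over their backs; the gripper's body (75 mm by 190 mm) begins 51 mm behind the grasp point.
Start: joints at [-72.015, 18.392, -4.016, 83.108, 1.295, 78.541, -3.26], TCP at [0.192, 0.621, 0.183] pointing down, gripper open.
Joint ranges: [-163.93, 163.93], [-17.29, 119.83], [-79.2, 71.16], [3.27, 140.29], [-89.18, 269.18], [5.43, 117.66], [-154.24, 154.24]. Speed limits (degrees/s): [147.25, 147.25, 180, 180, 180, 180, 180].

## Interface

Orientations are given as a 3x3 rotation matrix whose columns are the frame's x, y, z axes.
In Python, from cell import ctrl gives the robot as it stands. The module is installed in compiled form; this text tells all that it offers.
- The arm moves only by the tool carry_out, never from a script. Its arguments are lists of equal length, an entry for each row: "delta_pos": the shift along the tool's x, y, z scaled (see below), a list of three; "turn": the turn about the tool's z scaled (see below); "hand": the opening, from 0 (shut) to 1 (fully open). A call has exactly 8 rows; each row is the pose to reach, as a shift and turn from the pose commanded when the call began, along the tool's axes at that moment, turning the shorter way round; what a row does not reach only later rows make up. The controller multiplies each number of a shift by 100 mm and each number of a turn by 180 degrees. A row lasts 1/8 s, in which the tool goes at most 62.5 mm and 10.7 degrees, less where a joint would pass 70% of its speed; a pose out of reach is approached as far as the arm can. A call with a number of a shift or a turn outside -1 to 1 is refused whole. A call with a gripper value outside its range is refused whole. The fingers move at their own pace and stop on an object; "grip_force" is the grip in N (left out, the last holds). Time passes only in rows, so rows that repeat a pose let the fingers close, or fill a call up. It gives the time, the measured TCP pose, the force, the opening and the grip force at its end, in the units of the state.
- ctrl.state(): the state, without advancing time (a new reading comes with each control period).
- ctrl.capture(name): name is "scene" or "top" or "wrist"; returns a dict with "frame" (400x640x3 uint8, red, green, blue), "mtx" (3x3 intrinsics, pixels), "camera_from_world" (4x4, takes a point from world to camera coordinates); the wrist camera has in their place "hand_eye" (4x4, takes a point from camera to tool coordinates, whose origin is the TCP and whose axes are the flange's). Camera axes: x right, y down, z forward; pixel columns grow to the right and rows downward; lengths in m; the calibration is good to about 2 mm. A picture is of the moment at which its call begins: read the wrist's pose just before it. There is no depth.
- ctrl.sign_off(): hands the job in; it is judged then, once.
The state is a dict: "time_s": time; "joints": joint angles; "qvel": joint speeds; "effort": joint torques, N m; "position": TCP position; "tool_rot": TCP orientation; "contact_force": force on the tool from outside, world axes, zero at the start; "ft_torque": the same for the moment, N m; "grip_width": opening from 0.0 (shut) to 1.0 (fully open); "gripper_force": force on a finger pad.
Only numpy, scipy, OpenCV 4.12 (cv2) and the standard library are available. Lean on these libraries where they do the work, as an engineer would, in place of code of your own. Each camera call takes 0.05 s, during which the arm holds its last target. There are 200 camera calls.

## Working session

There is one attempt and no reset: what is moved stays moved. The work goes in short steps, Python scripts to look and compute and a tool call to move; the robot and the scene stay as the last step left them, time stands still between calls to the robot, and variables do not carry over. Pictures are saved under pics/ and viewed, at most 10 in all, crops included, and the job is handed in when it is done.

Besides the shell and the picture viewer there is one more tool, called after "Request:" as name(argument=value, ...) on one line, values as JSON. carry_out: Moves the arm, as the interface text tells. Its arguments: {"type":"object","properties":{"delta_pos":{"type":"array","items":{"type":"array","items":{"type":"number","minimum":-1,"maximum":1}}},"turn":{"type":"array","items":{"type":"number","minimum":-1,"maximum":1}},"hand":{"type":"array","items":{"type":"number"}},"grip_force":{"type":"number"}},"required":["delta_pos","turn","hand"]}

```bash
mkdir -p pics; python3 - <<'E'
from cell import ctrl
import cv2,numpy as np,pickle
for n in ["scene","top"]:
    c=ctrl.capture(n); pickle.dump(c,open(n+".pkl","wb")); cv2.imwrite(f"pics/{n}0.png",c["frame"][:,:,::-1])
    T=np.linalg.inv(np.array(c["camera_from_world"])); print(n,np.round(T,3).tolist(),np.round(c["mtx"],1).tolist())
s=ctrl.state();print(s)
E
```

```text
scene [[0.478, 0.712, -0.515, 1.329], [0.878, -0.395, 0.269, -0.441], [-0.012, -0.581, -0.814, 1.426], [0.0, 0.0, 0.0, 1.0]] [[489.3, 0.0, 315.1], [0.0, 489.3, 199.9], [0.0, 0.0, 1.0]]
top [[0.011, -0.999, 0.047, 0.432], [-1.0, -0.011, 0.005, -0.016], [-0.005, -0.047, -0.999, 1.44], [0.0, 0.0, 0.0, 1.0]] [[409.5, 0.0, 323.5], [0.0, 409.5, 196.3], [0.0, 0.0, 1.0]]
{'time_s': 0.1, 'joints': array([-72.01431927,  18.43430622,  -4.01506772,  83.17042035,
         1.29556788,  78.54194278,  -3.25927969]), 'qvel': array([-0.01495127, -0.11500564, -0.0363858 , -0.12337219,  0.06503374,
        0.0175587 ,  0.01542312]), 'effort': array([-1.18050102e-03, -4.92574561e+01, -4.06463323e-01, -3.13394880e+01,
       -6.41904655e-02,  3.95370182e-02,  7.61593446e-05]), 'position': array([0.19185548, 0.62042039, 0.18195466]), 'tool_rot': array([[-9.55404038e-01,  2.95301459e-01, -4.16531161e-04],
       [ 2.95301732e-01,  9.55402489e-01, -1.72366648e-03],
       [-1.11046318e-04, -1.76980029e-03, -9.99998428e-01]]), 'contact_force': array([-0.16508935,  0.02073059, -0.03907724]), 'ft_torque': array([-0.00507506, -0.00077255, -0.00372919]), 'gripper_force': 0.0, 'grip_width': 0.9971142111722779}
```

View pics/scene0.png

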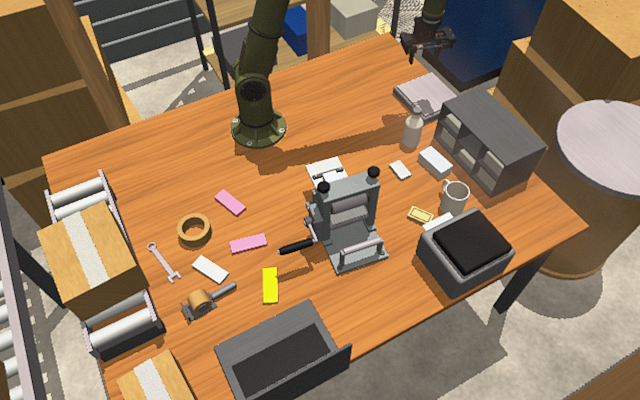

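View pics/top0.png

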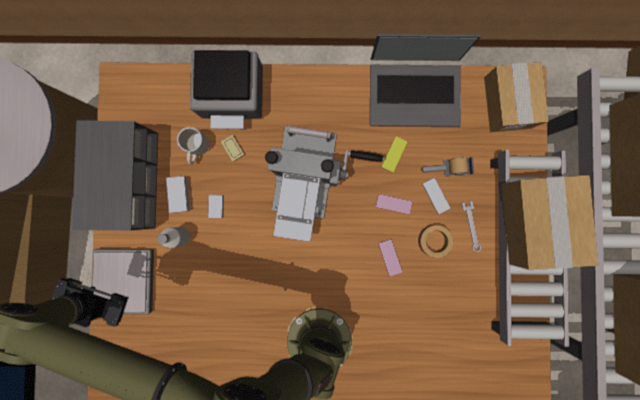

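In the top view, there are five plate candidates:
- White/silver plate at (436,196), about 35x13 px, or roughly 120x46 mm.
- White plate at (215,206), which is the short one (80 mm).
- Two pink ones at (393,204) and (390,258).
- Yellow one at (395,154).

The plate at (436,196) fits: it is plain aluminium, has the full 120 mm length and lies right of the press. I'll confirm it in a crop.

```bash
python3 - <<'E'
import cv2,pickle
c=pickle.load(open("top.pkl","rb"));f=c["frame"][:,:,::-1]
cv2.imwrite("pics/crop1.png",cv2.resize(f[115:250,200:460],None,fx=3,fy=3,interpolation=cv2.INTER_CUBIC))
E
```

```text
(no output)
```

View pics/crop1.png

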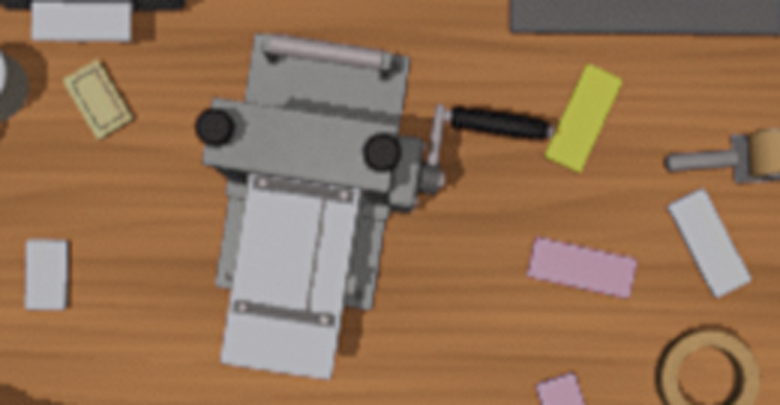

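The crop shows the plain aluminium 120 mm plate at crop (709,243), which is full-image (436,196). The press bed's near edge runs (221,362)–(331,378), and the crank handle is at crop (501,123). Next I fit the poses.

```bash
cat > h.py <<'E'
import numpy as np,cv2,pickle
from scipy.optimize import least_squares
def px(P,c,T=None):
    T=np.array(c["camera_from_world"]) if T is None else T
    q=np.atleast_2d(P)@T[:3,:3].T+T[:3,3]; q=q@np.array(c["mtx"]).T
    return q[:,:2]/q[:,2:]
def back(uv,c,z,T=None):
    T=np.array(c["camera_from_world"]) if T is None else T
    R=T[:3,:3].T;o=-R@T[:3,3]
    d=(np.c_[np.atleast_2d(uv),np.ones(len(np.atleast_2d(uv)))]@np.linalg.inv(np.array(c["mtx"])).T)@R.T
    return o+d*((z-o[2])/d[:,2])[:,None]
E
python3 - <<'E'
from h import *
from cell import ctrl
c=pickle.load(open("top.pkl","rb"));f=c["frame"]
cv=lambda a:(np.array(a,float)+.5)/3-.5+[200,115]
hsv=cv2.cvtColor(f,cv2.COLOR_RGB2HSV)
m=((hsv[...,1]<60)&(hsv[...,2]>120)).astype(np.uint8)
n,l,st,ce=cv2.connectedComponentsWithStats(m)
i=l[196,436]
pts=np.argwhere(l==i)[:,::-1].astype(np.float32)
W=back(pts,c,.014)[:,:2]*1000
r=cv2.minAreaRect(W.astype(np.float32));mean=W.mean(0);e,v=np.linalg.eigh(np.cov(W.T))
print("plate",r,mean,np.degrees(np.arctan2(v[1,1],v[0,1])),np.sqrt(12*e),len(pts))
obs=dict(bl=(221,362),br=(331,378),kl=(215,127),kr=(382,151),cl=(204,163),cr=(390,190),h0=(452,117),h1=(550,130),sl=(250,178),sr=(357,183))
def model(p):
    x,y,t,s,ky,cy,a,_,_=p
    h=lambda yy:[.07*np.sin(a),yy,.125+.07*np.cos(a)]
    L=dict(bl=[s-.13,.06,.115],br=[s-.13,-.06,.115],kl=[0,ky,.293],kr=[0,-ky,.293],cl=[-.033,cy,.255],cr=[-.033,-cy,.255],h0=h(-.15),h1=h(-.258),sl=[p[7],.06,.115],sr=[p[8],-.06,.115])
    R=np.array([[np.cos(t),-np.sin(t),0],[np.sin(t),np.cos(t),0],[0,0,1]])
    return {k:R@np.array(v)+[x,y,0] for k,v in L.items()}
def res(p):
    s,a=p[3],p[6]
    M=model(p);return np.r_[np.concatenate([px(M[k],c)[0]-cv(obs[k]) for k in obs]),(s+.12-a*.08/2/np.pi)*1000]
b=None
for a in (.2,.7,1.2,1.7):
    o=least_squares(res,[.6,.06,-.15,-.11,.09,.09,a,-.05,-.05],x_scale=.01,loss="soft_l1")
    if b is None or o.cost<b.cost:b=o
print(b.cost,b.x,np.degrees(b.x[2]));print(dict(zip(obs,np.round(b.fun[:20].reshape(-1,2),1).tolist())))
s=b.x[3];t=b.x[2];print("die",b.x[0]+s*np.cos(t),b.x[1]+s*np.sin(t))
w=ctrl.capture("wrist");print(np.round(w["hand_eye"],4).tolist(),w["mtx"])
E
```

```text
plate ((506.1342468261719, -400.8320617675781), (121.22405242919922, 48.46739959716797), 26.577985763549805) [ 505.83276043 -400.7116361 ] -152.46373763268707 [ 48.50589098 121.7338533 ] 489
1.981431887147644 [ 0.58531572  0.060418   -0.13205925 -0.09829348  0.07928512  0.09113221
  1.71406909 -0.02793791 -0.01668843] -7.566437524645731
{'bl': [0.3, -0.1], 'br': [0.4, -0.1], 'kl': [-0.5, -0.2], 'kr': [-0.4, -0.3], 'cl': [-0.8, 0.3], 'cr': [-0.7, 0.1], 'h0': [0.6, -0.0], 'h1': [0.8, 0.3], 'sl': [-0.3, -0.0], 'sr': [1.1, 0.1]}
die 0.48787809479599065 0.07336087000568403
[[-0.0005, -0.9598, -0.2806, 0.0769], [1.0, -0.0006, 0.0004, -0.0], [-0.0005, -0.2806, 0.9598, -0.2009], [0.0, 0.0, 0.0, 1.0]] [[330.30970925   0.         323.24634431]
 [  0.         330.30970925 198.92279868]
 [  0.           0.           1.        ]]
```

```bash
cat >> h.py <<'E'
def axes(phi):
    c,s=np.cos(np.radians(phi)),np.sin(np.radians(phi)); return np.array([[c,s,0],[s,-c,0],[0,0,-1]])
def step(a,b):
    "shift (x100mm) and turn (x180deg) from pose a to pose b, (x,y,z,phi)"
    a,b=np.array(a,float),np.array(b,float)
    return np.round(np.r_[axes(a[3]).T@(b[:3]-a[:3])*10,-((b[3]-a[3]+180)%360-180)/180],3)
def cur():
    from cell import ctrl
    s=ctrl.state();R=s["tool_rot"];return np.r_[s["position"],np.degrees(np.arctan2(R[1,0],R[0,0]))],s
E
python3 - <<'E'
from h import *
p,s=cur();print(p)
az0,az1=72.8,-38.4
N=11
for i in range(1,N+1):
    u=i/N;az=np.radians(az0+(az1-az0)*u);r=.65+(.645-.65)*u-.12*np.sin(np.pi*u)
    z=.182+min(.15,.07*i) if i<N-1 else (.28,.2)[i-N+1]
    b=np.array([r*np.cos(az),r*np.sin(az),z,162.8+(27.5-162.8)*u])
    print(i,np.round(b,3),step(p,b));p=b
E
```

```text
[  0.19186195   0.62054192   0.18213135 162.82358187]
1 [  0.282   0.547   0.252 150.5  ] [-1.083 -0.434 -0.699  0.068]
2 [  0.355   0.464   0.322 138.2  ] [-1.04  -0.366 -0.7    0.068]
3 [  0.412   0.377   0.332 125.9  ] [-1.003 -0.273 -0.1    0.068]
4 [  0.455   0.289   0.332 113.6  ] [-0.971 -0.163  0.     0.068]
5 [  0.49    0.2     0.332 101.3  ] [-0.945 -0.039  0.     0.068]
6 [ 0.517  0.111  0.332 89.   ] [-0.927  0.091  0.     0.068]
7 [5.37e-01 1.90e-02 3.32e-01 7.67e+01] [-0.917  0.223  0.     0.068]
8 [ 0.55  -0.078  0.332 64.4  ] [-0.916  0.348  0.     0.068]
9 [ 0.552 -0.181  0.332 52.1  ] [-0.923  0.463  0.     0.068]
10 [ 0.539 -0.29   0.28  39.8  ] [-0.939  0.561  0.52   0.068]
11 [ 0.505 -0.401  0.2   27.5  ] [-0.963  0.639  0.8    0.068]
```

Request:
carry_out(delta_pos=[[-0.12, -0.05, -0.09], [-0.25, -0.1, -0.18], [-0.37, -0.16, -0.28], [-0.5, -0.22, -0.37], [-0.62, -0.27, -0.46], [-0.75, -0.32, -0.55], [-0.87, -0.38, -0.65], [-1, -0.43, -0.74]], turn=[0.01, 0.02, 0.03, 0.04, 0.05, 0.06, 0.07, 0.07], hand=[1, 1, 1, 1, 1, 1, 1, 1])

```text
time_s: 1.15
position: [0.2754, 0.5499, 0.2577]
tool_rot: [[-0.868, 0.497, 0.0], [0.497, 0.868, 0.0], [0.0, 0.0, -1.0]]
contact_force: [0.0, 0.6, 0.0]
grip_width: 0.999
gripper_force: 0.0
```

Request:
carry_out(delta_pos=[[-0.12, -0.05, -0.09], [-0.25, -0.1, -0.18], [-0.37, -0.14, -0.28], [-0.5, -0.19, -0.37], [-0.62, -0.23, -0.46], [-0.75, -0.28, -0.55], [-0.87, -0.33, -0.65], [-1, -0.37, -0.74]], turn=[0.01, 0.02, 0.03, 0.04, 0.05, 0.06, 0.07, 0.07], hand=[1, 1, 1, 1, 1, 1, 1, 1])

```text
time_s: 2.15
position: [0.3437, 0.468, 0.3318]
tool_rot: [[-0.739, 0.674, 0.0], [0.674, 0.739, 0.0], [0.0, 0.0, -1.0]]
contact_force: [-0.0, 0.4, 0.4]
grip_width: 1.001
gripper_force: 0.0
```

Request:
carry_out(delta_pos=[[-0.12, -0.03, 0], [-0.25, -0.07, 0], [-0.37, -0.1, 0], [-0.5, -0.14, 0], [-0.62, -0.17, 0], [-0.75, -0.2, 0], [-0.87, -0.24, 0], [-1, -0.27, 0]], turn=[0.01, 0.02, 0.03, 0.04, 0.05, 0.06, 0.07, 0.07], hand=[1, 1, 1, 1, 1, 1, 1, 1])

```text
time_s: 3.15
position: [0.3993, 0.3806, 0.331]
tool_rot: [[-0.574, 0.819, 0.0], [0.819, 0.574, 0.0], [0.0, 0.0, -1.0]]
contact_force: [0.5, -0.7, -0.2]
grip_width: 0.993
gripper_force: 0.0
```

Request:
carry_out(delta_pos=[[-0.12, -0.02, 0], [-0.25, -0.04, 0], [-0.37, -0.06, 0], [-0.5, -0.08, 0], [-0.62, -0.1, 0], [-0.75, -0.12, 0], [-0.87, -0.14, 0], [-1, -0.16, 0]], turn=[0.01, 0.02, 0.03, 0.04, 0.05, 0.06, 0.07, 0.07], hand=[1, 1, 1, 1, 1, 1, 1, 1])

```text
time_s: 4.15
position: [0.4435, 0.2895, 0.331]
tool_rot: [[-0.381, 0.924, -0.0], [0.924, 0.381, 0.0], [0.0, 0.0, -1.0]]
contact_force: [0.0, 0.0, -0.3]
grip_width: 0.998
gripper_force: 0.0
```

Request:
carry_out(delta_pos=[[-0.12, 0, 0], [-0.25, 0, 0], [-0.37, 0, 0], [-0.5, 0, 0], [-0.62, 0, 0], [-0.75, 0, 0], [-0.87, 0, 0], [-1, 0, 0]], turn=[0.01, 0.02, 0.03, 0.04, 0.05, 0.06, 0.07, 0.07], hand=[1, 1, 1, 1, 1, 1, 1, 1])

```text
time_s: 5.15
position: [0.4816, 0.1971, 0.331]
tool_rot: [[-0.17, 0.985, 0.0], [0.985, 0.17, 0.0], [0.0, 0.0, -1.0]]
contact_force: [0.3, 0.1, -0.2]
grip_width: 0.996
gripper_force: 0.0
```

Request:
carry_out(delta_pos=[[-0.12, 0.0, 0], [-0.25, 0, 0], [-0.37, 0, 0], [-0.5, 0, 0], [-0.62, 0, 0], [-0.75, 0, 0], [-0.87, 0, 0], [-1, 0, 0]], turn=[0.01, 0.02, 0.03, 0.04, 0.05, 0.06, 0.06, 0.06], hand=[1, 1, 1, 1, 1, 1, 1, 1])

```text
time_s: 6.15
position: [0.4985, 0.0985, 0.331]
tool_rot: [[0.017, 1.0, 0.0], [1.0, -0.017, 0.0], [0.0, 0.0, -1.0]]
contact_force: [-0.3, 0.1, 0.7]
grip_width: 1.002
gripper_force: 0.0
```

```bash
python3 - <<'E'
from h import *
from cell import ctrl
s=ctrl.state();w=ctrl.capture("wrist")
T=np.eye(4);T[:3,:3]=s["tool_rot"];T[:3,3]=s["position"]
w["camera_from_world"]=np.linalg.inv(T@np.array(w["hand_eye"]));pickle.dump(w,open("w1.pkl","wb"))
cv2.imwrite("pics/w1.png",w["frame"][:,:,::-1]);print(s["position"])
t=np.radians(-7.566)
R=np.array([[np.cos(t),-np.sin(t)],[np.sin(t),np.cos(t)]])
for xy in [(-.06,.023),(-.06,-.023),(.06,-.023),(.06,.023),(0,0)]:
    P=np.r_[R@np.array(xy)+[.4879,.0734],.133];print(px(P,w))
E
```

```text
[0.49853519 0.09847379 0.33095512]
[[268.12747047 164.4242358 ]]
[[265.64010565 200.31366797]]
[[359.94476314 210.6791728 ]]
[[365.37395473 175.45572877]]
[[314.96519424 188.01974705]]
```

View pics/w1.png

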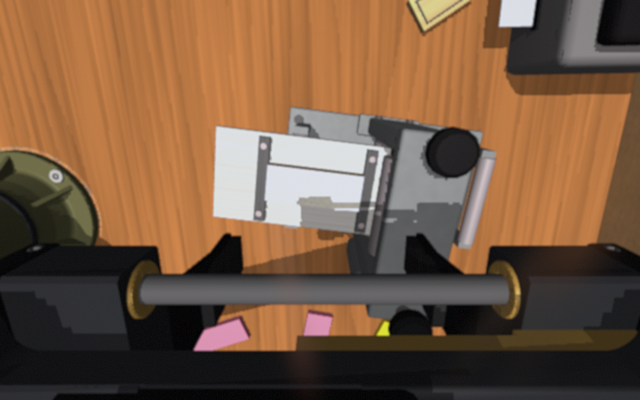

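The wrist view shows the bed's near corners at about (217,127)/(214,217) and the die between the bars, spanning about (268..370, 164..205). I'll enlarge it for accurate corners.

```bash
python3 - <<'E'
from h import *
w=pickle.load(open("w1.pkl","rb"));f=w["frame"][:,:,::-1].copy()
c=cv2.resize(f[115:245,200:400],None,fx=4,fy=4,interpolation=cv2.INTER_CUBIC)
c=np.clip((c.astype(float)-90)*1.55,0,255).astype(np.uint8)
cv2.imwrite("pics/w1c.png",c)
E
```

```text
(no output)
```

View pics/w1c.png

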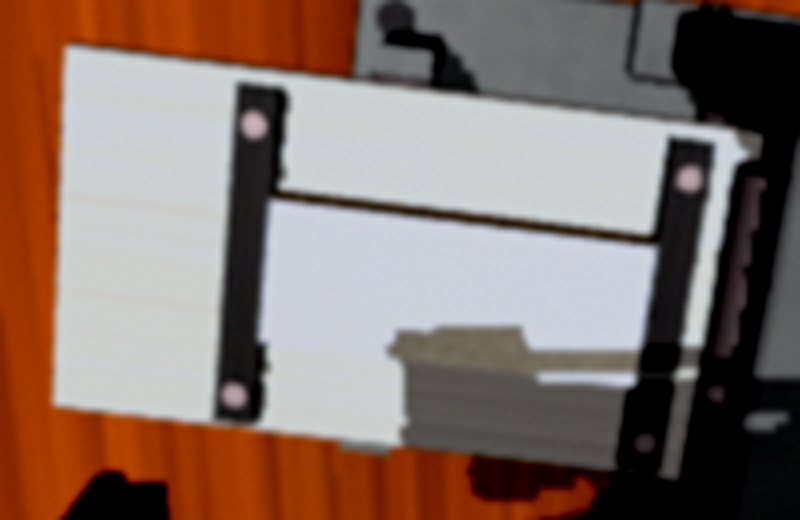

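The enlarged die-top corners, in full-image pixels, are (268.1,164.9), (364.1,175.9), (264.4,200.9) and (359.4,211.4). That is within about 1 px of the prediction.

```bash
python3 - <<'E'
from h import *
w=pickle.load(open("w1.pkl","rb"))
cv=lambda a:(np.array(a,float)+.5)/4-.5+[200,115]
for q,z in (([(273,200),(657,244),(638,386),(258,344)],.133),([(64,44),(54,406)],.115)):
    P=back(cv(q),w,z)[:,:2];print(P.round(4).tolist(),P.mean(0).round(4),[round(float(np.linalg.norm(P[i]-P[i-1])),4) for i in range(len(P))])
    d=P[1]-P[0];print(np.degrees(np.arctan2(d[1],d[0])))
    if len(P)==4:
        d=P[2]-P[3];print(np.degrees(np.arctan2(d[1],d[0])));d=P[0]-P[3];print(np.degrees(np.arctan2(d[1],d[0]))-90)
p,s=cur();print(p)
for b in [(.527,.0,.331,65),(.545,-.1,.331,52),(.548,-.2,.331,40),(.535,-.3,.28,28),(.506,-.37,.18,27.5)]: print(step(p,b));p=b
E
```

```text
[[0.4311, 0.1039], [0.5486, 0.0881], [0.5433, 0.0421], [0.4235, 0.0581]] [0.4866 0.0731] [0.0464, 0.1185, 0.0463, 0.1209]
-7.6334491813613905
-7.605251038041496
-9.518517843728148
[[0.3666, 0.1504], [0.3505, 0.0324]] [0.3586 0.0914] [0.119, 0.119]
-97.80351523606036
[ 0.49895872  0.09607967  0.33110656 88.86301684]
[-0.955  0.299  0.001  0.133]
[-0.83   0.586  0.     0.072]
[-0.77   0.639  0.     0.067]
[-0.742  0.682  0.51   0.067]
[-0.585  0.482  1.     0.003]
```

Request:
carry_out(delta_pos=[[-0.12, 0.04, 0], [-0.24, 0.07, 0], [-0.36, 0.11, 0], [-0.48, 0.15, 0], [-0.6, 0.19, 0], [-0.72, 0.22, 0], [-0.84, 0.26, 0], [-0.96, 0.3, 0]], turn=[0.02, 0.03, 0.05, 0.07, 0.08, 0.1, 0.12, 0.13], hand=[1, 1, 1, 1, 1, 1, 1, 1])

```text
time_s: 7.2
position: [0.527, 0.0019, 0.331]
tool_rot: [[0.415, 0.91, 0.0], [0.91, -0.415, 0.0], [0.0, 0.0, -1.0]]
contact_force: [0.0, -0.1, 0.9]
grip_width: 1.002
gripper_force: 0.0
```

Request:
carry_out(delta_pos=[[-0.1, 0.07, 0], [-0.21, 0.15, 0], [-0.31, 0.22, 0], [-0.42, 0.29, 0], [-0.52, 0.37, 0], [-0.62, 0.44, 0], [-0.73, 0.51, 0], [-0.83, 0.58, 0]], turn=[0.01, 0.02, 0.03, 0.04, 0.05, 0.06, 0.07, 0.07], hand=[1, 1, 1, 1, 1, 1, 1, 1])

```text
time_s: 8.2
position: [0.5455, -0.0977, 0.331]
tool_rot: [[0.602, 0.799, 0.0], [0.799, -0.602, 0.0], [0.0, 0.0, -1.0]]
contact_force: [0.2, -0.3, 0.1]
grip_width: 1.001
gripper_force: 0.0
```

Request:
carry_out(delta_pos=[[-0.1, 0.08, 0], [-0.19, 0.16, 0], [-0.29, 0.24, 0], [-0.39, 0.32, 0], [-0.48, 0.4, 0], [-0.58, 0.48, 0], [-0.68, 0.56, 0], [-0.77, 0.64, 0]], turn=[0.01, 0.02, 0.03, 0.04, 0.05, 0.06, 0.07, 0.07], hand=[1, 1, 1, 1, 1, 1, 1, 1])

```text
time_s: 9.2
position: [0.5502, -0.1977, 0.331]
tool_rot: [[0.762, 0.648, 0.0], [0.648, -0.762, 0.0], [0.0, 0.0, -1.0]]
contact_force: [0.9, -0.4, 0.4]
grip_width: 1.001
gripper_force: 0.0
```

Request:
carry_out(delta_pos=[[-0.1, 0.09, 0.07], [-0.2, 0.18, 0.14], [-0.3, 0.27, 0.21], [-0.4, 0.36, 0.28], [-0.5, 0.45, 0.35], [-0.6, 0.54, 0.42], [-0.7, 0.62, 0.48], [-0.74, 0.68, 0.52]], turn=[0.01, 0.02, 0.03, 0.04, 0.05, 0.06, 0.07, 0.07], hand=[1, 1, 1, 1, 1, 1, 1, 1])

```text
time_s: 10.2
position: [0.5375, -0.2977, 0.2786]
tool_rot: [[0.885, 0.465, -0.0], [0.465, -0.885, -0.0], [-0.0, 0.0, -1.0]]
contact_force: [-0.0, 0.5, 0.3]
grip_width: 0.996
gripper_force: 0.0
```

```bash
python3 - <<'E'
from h import *
from cell import ctrl
p,s=cur();w=ctrl.capture("wrist")
T=np.eye(4);T[:3,:3]=s["tool_rot"];T[:3,3]=s["position"]
w["camera_from_world"]=np.linalg.inv(T@np.array(w["hand_eye"]));pickle.dump(w,open("w2.pkl","wb"))
f=w["frame"];cv2.imwrite("pics/w2.png",f[:,:,::-1])
g=px([.506,-.401,.014],w)[0];print(p,g,s["qvel"].max())
hsv=cv2.cvtColor(f,cv2.COLOR_RGB2HSV)
m=((hsv[...,1]<60)&(hsv[...,2]>110)).astype(np.uint8)
n,l,st,ce=cv2.connectedComponentsWithStats(m);i=l[int(g[1]),int(g[0])]
pts=np.argwhere(l==i)[:,::-1];print(st[i])
W=back(pts,w,.014)[:,:2];r=cv2.minAreaRect((W*1000).astype(np.float32));e,v=np.linalg.eigh(np.cov(W.T))
phi=np.degrees(np.arctan2(v[1,1],v[0,1]));print("plate",r,W.mean(0),phi,np.sqrt(12*e))
E
```

```text
[ 0.53748364 -0.29772651  0.27861884 27.73330056] [375.13359255 209.91813353] 7.647827206413517
[ 359  171   36   77 2422]
plate ((506.0405578613281, -402.3261413574219), (118.55735778808594, 47.08404541015625), 27.640832901000977) [ 0.5077362  -0.40160708] -152.54646941207648 [0.04661647 0.11986522]
```

View pics/w2.png

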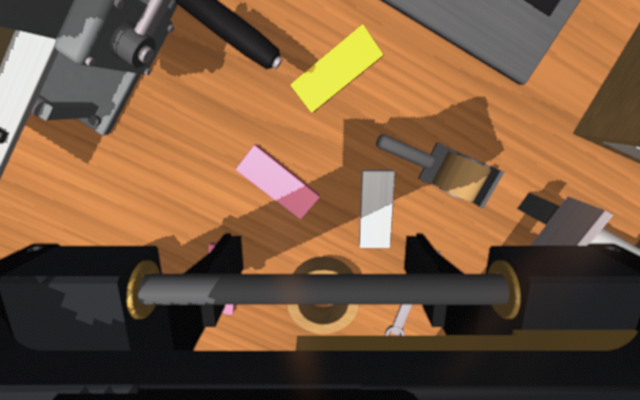

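The plate is at (377,209), unobstructed, with the tape gun close by at (470,170). I'll descend with the fingers half closed, 12 mm off the plate's centre on the side away from the gun.

```bash
python3 - <<'E'
from h import *
p,s=cur();print(p)
for b in [(.5159,-.3545,.18,27.4),(.4959,-.4075,.08,27.4)]: print(step(p,b));p=b
E
```

```text
[ 0.53733861 -0.29821903  0.27806664 27.72426245]
[-0.452  0.398  0.981  0.002]
[-0.421  0.379  1.    -0.   ]
```

Request:
carry_out(delta_pos=[[-0.06, 0.05, 0.12], [-0.12, 0.1, 0.25], [-0.18, 0.15, 0.37], [-0.23, 0.2, 0.5], [-0.29, 0.25, 0.62], [-0.35, 0.3, 0.75], [-0.4, 0.35, 0.87], [-0.45, 0.4, 0.98]], turn=[0, 0.002, 0.002, 0.002, 0.002, 0.002, 0.002, 0.002], hand=[0.75, 0.75, 0.75, 0.75, 0.75, 0.75, 0.75, 0.75])

```text
time_s: 11.25
position: [0.5166, -0.3533, 0.1801]
tool_rot: [[0.887, 0.461, -0.0], [0.461, -0.887, 0.0], [-0.0, -0.0, -1.0]]
contact_force: [0.1, 0.0, -0.1]
grip_width: 0.755
gripper_force: 0.0
```

Request:
carry_out(delta_pos=[[-0.06, 0.05, 0.12], [-0.12, 0.1, 0.25], [-0.18, 0.15, 0.37], [-0.24, 0.21, 0.5], [-0.3, 0.27, 0.65], [-0.36, 0.32, 0.8], [-0.42, 0.38, 0.92], [-0.42, 0.38, 0.92]], turn=[0, 0, 0, 0, 0, 0, 0, 0], hand=[0.75, 0.75, 0.75, 0.75, 0.75, 0.75, 0.75, 0.75])

```text
time_s: 12.25
position: [0.4958, -0.4065, 0.0877]
tool_rot: [[0.888, 0.46, -0.002], [0.46, -0.888, 0.001], [-0.002, -0.001, -1.0]]
contact_force: [-0.7, -0.8, 1.3]
grip_width: 0.749
gripper_force: 0.0
```

```bash
python3 - <<'E'
from h import *
p,s=cur();print(p,s["grip_width"]);print(step(p,(.4959,-.4075,.005,27.4)))
E
```

```text
[ 0.49579713 -0.40650429  0.08766984 27.37701477] 0.7486807343179737
[-0.004  0.009  0.827 -0.   ]
```

Request:
carry_out(delta_pos=[[0, 0.01, 0.15], [0, 0.01, 0.35], [0, 0.01, 0.55], [0, 0.01, 0.7], [0, 0.01, 0.8], [0, 0.01, 0.82], [0, 0.01, 0.82], [0, 0.01, 0.82]], turn=[0, 0, 0, 0, 0, 0, 0, 0], hand=[0.75, 0.75, 0.75, 0.75, 0.75, 0.75, 0.75, 0.75])

```text
time_s: 13.25
position: [0.498, -0.4073, 0.0077]
tool_rot: [[0.887, 0.461, 0.001], [0.461, -0.887, -0.001], [0.001, 0.001, -1.0]]
contact_force: [-0.6, -1.2, 0.6]
grip_width: 0.752
gripper_force: 0.0
```

Request:
carry_out(delta_pos=[[0, 0, 0], [0, 0, 0], [0, 0, 0], [0, 0, 0], [0, 0, 0], [0, 0, -0.03], [0, 0, -0.15], [0, 0, -0.3]], turn=[0, 0, 0, 0, 0, 0, 0, 0], hand=[0.45, 0.45, 0.45, 0.45, 0.45, 0.45, 0.45, 0.45], grip_force=40)

```text
time_s: 14.25
position: [0.4976, -0.407, 0.038]
tool_rot: [[0.887, 0.461, 0.0], [0.461, -0.887, -0.0], [0.0, 0.0, -1.0]]
contact_force: [-0.1, 0.3, 0.6]
grip_width: 0.448
gripper_force: 0.0
```

```bash
python3 - <<'E'
from h import *
p,s=cur();print(p,s["grip_width"]*87,s["gripper_force"],s["contact_force"])
E
```

```text
[ 0.49756389 -0.40702544  0.03798462 27.4583091 ] 38.98353659899069 0.0 [-0.1404528   0.33772893  0.58676564]
```

```bash
python3 - <<'E'
from h import *
from cell import ctrl
p,s=cur();w=ctrl.capture("wrist")
T=np.eye(4);T[:3,:3]=s["tool_rot"];T[:3,3]=s["position"]
w["camera_from_world"]=np.linalg.inv(T@np.array(w["hand_eye"]))
cv2.imwrite("pics/w3.png",w["frame"][:,:,::-1]);print(px([[.5065,-.402,.014]],w),p)
for z in(.0,.01,.02,.03,.04):print(z,px(p[:3]+[0,0,z],w), px(p[:3]+axes(27.4)[:,1]*.0195+[0,0,z],w))
E
```

```text
[[322.80935103 200.53920738]] [ 0.49756389 -0.40702544  0.03798462 27.4583091 ]
0.0 [[323.28612253 226.19089174]] [[353.31294048 226.20976777]]
0.01 [[323.28307478 231.98777126]] [[354.71647844 232.00760715]]
0.02 [[323.27972746 238.35443627]] [[356.25797451 238.37533417]]
0.03 [[323.27603411 245.37923664]] [[357.95882051 245.4013158 ]]
0.04 [[323.27193818 253.16978359]] [[359.84507204 253.19318439]]
```

View pics/w3.png

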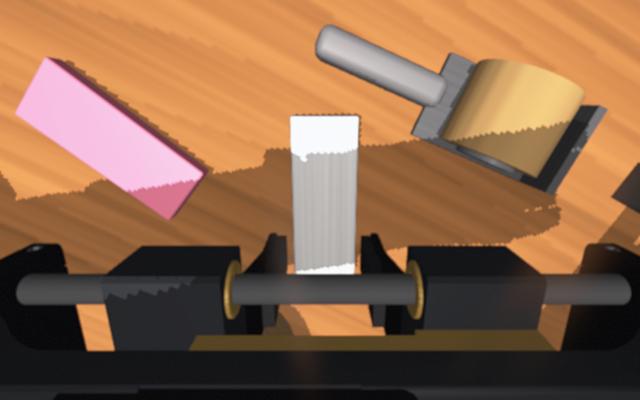

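The first grip closed above the plate. The plate is still flat at (325,195), undisturbed, and the fingers at (283,236)/(375,236) sit higher than the TCP suggests. I'll reopen and go lower in small steps while watching the force, with the grip a little further from the gun.

Request:
carry_out(delta_pos=[[-0.1, 0, 0], [-0.1, 0, 0], [-0.1, 0, 0], [-0.1, 0, 0.12], [-0.1, 0, 0.24], [-0.1, 0, 0.33], [-0.1, 0, 0.36], [-0.1, 0, 0.36]], turn=[0, 0, 0, 0, 0, 0, 0, 0], hand=[0.75, 0.75, 0.75, 0.75, 0.75, 0.75, 0.75, 0.75])

```text
time_s: 15.3
position: [0.4885, -0.4115, 0.0007]
tool_rot: [[0.887, 0.461, -0.0], [0.461, -0.887, 0.0], [-0.0, -0.0, -1.0]]
contact_force: [0.2, -0.5, 1.4]
grip_width: 0.75
gripper_force: 0.0
```

```bash
python3 - <<'E'
from h import *
p,s=cur();print(p,s["grip_width"],s["contact_force"])
E
```

```text
[ 4.88517809e-01 -4.11525676e-01  6.55819266e-04  2.74608603e+01] 0.7504625037901018 [ 0.24506305 -0.5101706   1.35484113]
```

Request:
carry_out(delta_pos=[[0, 0, 0.02], [0, 0, 0.04], [0, 0, 0.06], [0, 0, 0.06], [0, 0, 0.06], [0, 0, 0.06], [0, 0, 0.06], [0, 0, 0.06]], turn=[0, 0, 0, 0, 0, 0, 0, 0], hand=[0.75, 0.75, 0.75, 0.75, 0.4, 0.4, 0.4, 0.4])

```text
time_s: 16.3
position: [0.4887, -0.4115, -0.005]
tool_rot: [[0.887, 0.461, 0.0], [0.461, -0.887, 0.0], [0.0, -0.0, -1.0]]
contact_force: [-0.4, -0.3, -1.2]
grip_width: 0.434
gripper_force: 0.0
```

Request:
carry_out(delta_pos=[[0, 0, 0], [0, 0, 0], [0, 0, 0], [0, 0, 0], [0, 0, 0.05], [0, 0, 0.1], [0, 0, 0.15], [0, 0, 0.18]], turn=[0, 0, 0, 0, 0, 0, 0, 0], hand=[0.7, 0.7, 0.7, 0.7, 0.7, 0.7, 0.7, 0.7])

```text
time_s: 17.3
position: [0.4884, -0.4113, -0.0237]
tool_rot: [[0.887, 0.461, -0.001], [0.461, -0.887, 0.0], [-0.0, -0.001, -1.0]]
contact_force: [0.3, 0.4, 0.1]
grip_width: 0.701
gripper_force: 0.0
```

```bash
python3 - <<'E'
from h import *
from cell import ctrl
p,s=cur();w=ctrl.capture("wrist");print(p,s["grip_width"],s["contact_force"],s["joints"])
f=w["frame"];a=cv2.resize(f[60:300,160:560],None,fx=1.5,fy=1.5)[:,:,::-1]
c=ctrl.capture("scene")["frame"][240:320,150:300,::-1]
cv2.imwrite("pics/w4.png",np.vstack([a,cv2.resize(c,(600,230))[:230]]))
E
```

```text
[ 4.88403508e-01 -4.11313969e-01 -2.36752377e-02  2.74635192e+01] 0.7008304017636258 [0.31084031 0.40329733 0.10168455] [  4.9072595   32.75174199  42.70021169  98.01982523 -25.2495908
  59.30433502  -6.26286478]
```

View pics/w4.png

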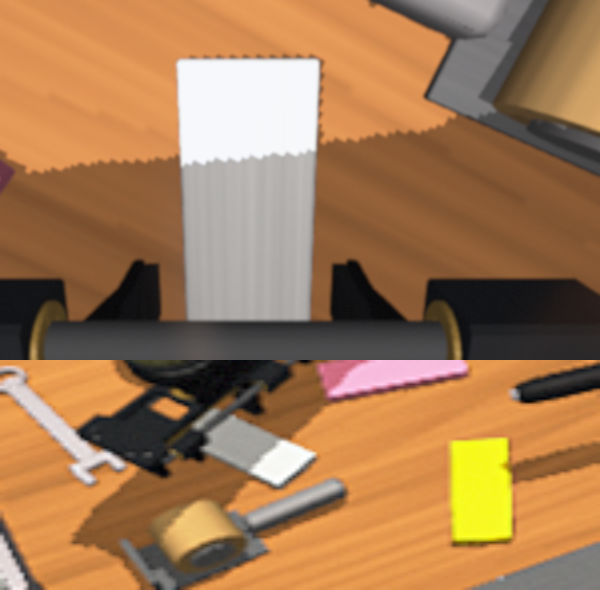

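Now the fingers straddle the plate, inner edges at crop x≈160/332 with the plate at 187–310. The tips are about 37 mm higher than the reported TCP, so I go about 9 mm lower and close.

Request:
carry_out(delta_pos=[[0, 0, 0.03], [0, 0, 0.05], [0, 0, 0.07], [0, 0, 0.08], [0, 0, 0.09], [0, 0, 0.09], [0, 0, 0.09], [0, 0, 0.09]], turn=[0, 0, 0, 0, 0, 0, 0, 0], hand=[0.7, 0.7, 0.7, 0.7, 0.7, 0.4, 0.4, 0.4], grip_force=40)

```text
time_s: 18.4
position: [0.4888, -0.4116, -0.032]
tool_rot: [[0.887, 0.461, 0.0], [0.461, -0.887, -0.0], [0.0, 0.0, -1.0]]
contact_force: [-0.2, -0.9, 0.0]
grip_width: 0.524
gripper_force: 40.0
```

```bash
python3 - <<'E'
from h import *
p,s=cur();print(p,s["grip_width"],s["gripper_force"])
for b in [(.4886,-.4115,.065,27.4),(.475,-.33,.16,20),(.455,-.235,.25,13),(.45,-.14,.25,6),(.45,-.045,.25,-1),(.455,.045,.25,-7.65),(.4679,.0759,.165,-7.65)]: print(b,step(p,b).tolist());p=b
E
```

```text
[ 0.4887547  -0.41162869 -0.03199084 27.46551511] 0.5242892025184598 39.99704718589783
(0.4886, -0.4115, 0.065, 27.4) [-0.001, -0.002, -0.97, 0.0]
(0.475, -0.33, 0.16, 20) [0.254, -0.786, -0.95, 0.041]
(0.455, -0.235, 0.25, 13) [0.137, -0.961, -0.9, 0.039]
(0.45, -0.14, 0.25, 6) [0.165, -0.937, 0.0, 0.039]
(0.45, -0.045, 0.25, -1) [0.099, -0.945, 0.0, 0.039]
(0.455, 0.045, 0.25, -7.65) [0.034, -0.901, 0.0, 0.037]
(0.4679, 0.0759, 0.165, -7.65) [0.087, -0.323, 0.85, -0.0]
```

Request:
carry_out(delta_pos=[[0, 0, -0.05], [0, 0, -0.15], [0, 0, -0.28], [0, 0, -0.42], [0, 0, -0.56], [0, 0, -0.7], [0, 0, -0.84], [0, 0, -0.97]], turn=[0, 0, 0, 0, 0, 0, 0, 0], hand=[0.4, 0.4, 0.4, 0.4, 0.4, 0.4, 0.4, 0.4])

```text
time_s: 19.4
position: [0.4887, -0.4115, 0.066]
tool_rot: [[0.887, 0.461, 0.0], [0.461, -0.887, -0.0], [0.0, 0.0, -1.0]]
contact_force: [1.2, -0.4, -1.6]
grip_width: 0.517
gripper_force: 40.0
```

Request:
carry_out(delta_pos=[[0.03, -0.1, -0.12], [0.06, -0.2, -0.24], [0.1, -0.3, -0.36], [0.13, -0.4, -0.48], [0.16, -0.5, -0.6], [0.19, -0.6, -0.72], [0.22, -0.7, -0.84], [0.25, -0.79, -0.95]], turn=[0.005, 0.01, 0.015, 0.02, 0.026, 0.031, 0.036, 0.041], hand=[0.4, 0.4, 0.4, 0.4, 0.4, 0.4, 0.4, 0.4])

```text
time_s: 20.4
position: [0.474, -0.3287, 0.1605]
tool_rot: [[0.939, 0.343, -0.0], [0.343, -0.939, 0.001], [0.0, -0.001, -1.0]]
contact_force: [-0.1, 0.1, -2.5]
grip_width: 0.524
gripper_force: 40.0
```

Request:
carry_out(delta_pos=[[0.02, -0.12, -0.11], [0.03, -0.24, -0.22], [0.05, -0.36, -0.34], [0.07, -0.48, -0.45], [0.09, -0.6, -0.56], [0.1, -0.72, -0.67], [0.12, -0.84, -0.79], [0.14, -0.96, -0.9]], turn=[0.005, 0.01, 0.015, 0.02, 0.025, 0.03, 0.035, 0.039], hand=[0.4, 0.4, 0.4, 0.4, 0.4, 0.4, 0.4, 0.4])

```text
time_s: 21.4
position: [0.4539, -0.2341, 0.2504]
tool_rot: [[0.974, 0.225, -0.0], [0.225, -0.974, 0.001], [0.0, -0.001, -1.0]]
contact_force: [0.1, -0.2, -1.0]
grip_width: 0.522
gripper_force: 40.0
```

Request:
carry_out(delta_pos=[[0.02, -0.12, 0], [0.04, -0.23, 0], [0.06, -0.35, 0], [0.08, -0.47, 0], [0.1, -0.59, 0], [0.12, -0.7, 0], [0.14, -0.82, 0], [0.16, -0.94, 0]], turn=[0.005, 0.01, 0.015, 0.02, 0.025, 0.03, 0.035, 0.039], hand=[0.4, 0.4, 0.4, 0.4, 0.4, 0.4, 0.4, 0.4])

```text
time_s: 22.4
position: [0.4481, -0.1392, 0.2499]
tool_rot: [[0.995, 0.104, -0.0], [0.104, -0.995, 0.001], [-0.0, -0.001, -1.0]]
contact_force: [0.4, 0.9, -1.3]
grip_width: 0.525
gripper_force: 40.0
```

Request:
carry_out(delta_pos=[[0.01, -0.12, 0], [0.02, -0.24, 0], [0.04, -0.35, 0], [0.05, -0.47, 0], [0.06, -0.59, 0], [0.08, -0.71, 0], [0.09, -0.83, 0], [0.1, -0.94, 0]], turn=[0.005, 0.01, 0.015, 0.02, 0.025, 0.03, 0.035, 0.039], hand=[0.4, 0.4, 0.4, 0.4, 0.4, 0.4, 0.4, 0.4])

```text
time_s: 23.4
position: [0.4484, -0.0447, 0.25]
tool_rot: [[1.0, -0.018, -0.0], [-0.018, -1.0, 0.001], [-0.0, -0.001, -1.0]]
contact_force: [-0.3, -1.1, -1.2]
grip_width: 0.518
gripper_force: 40.0
```

Request:
carry_out(delta_pos=[[0, -0.12, 0], [0.01, -0.24, 0], [0.01, -0.36, 0], [0.02, -0.48, 0], [0.02, -0.6, 0], [0.03, -0.72, 0], [0.03, -0.83, 0], [0.03, -0.9, 0]], turn=[0.005, 0.01, 0.015, 0.02, 0.025, 0.03, 0.035, 0.037], hand=[0.4, 0.4, 0.4, 0.4, 0.4, 0.4, 0.4, 0.4])

```text
time_s: 24.4
position: [0.4534, 0.0455, 0.2499]
tool_rot: [[0.991, -0.133, -0.0], [-0.133, -0.991, -0.0], [-0.0, 0.0, -1.0]]
contact_force: [-0.3, 0.6, -2.2]
grip_width: 0.521
gripper_force: 40.0
```

```bash
python3 - <<'E'
from h import *
p,s=cur();print(p,s["grip_width"],s["gripper_force"]);print(step(p,(.4679,.0759,.165,-7.65)))
E
```

```text
[ 0.45338454  0.04548414  0.24990602 -7.62796995] 0.5212235648714257 39.99708831310272
[ 0.103 -0.321  0.849  0.   ]
```

Request:
carry_out(delta_pos=[[0.02, -0.06, 0], [0.04, -0.12, 0.02], [0.06, -0.18, 0.15], [0.08, -0.25, 0.35], [0.1, -0.32, 0.55], [0.1, -0.32, 0.75], [0.1, -0.32, 0.95], [0.1, -0.32, 1]], turn=[0, 0, 0, 0, 0, 0, 0, 0], hand=[0.4, 0.4, 0.4, 0.4, 0.4, 0.4, 0.4, 0.4])

```text
time_s: 25.4
position: [0.4663, 0.0747, 0.1479]
tool_rot: [[0.991, -0.133, -0.003], [-0.133, -0.991, -0.001], [-0.003, 0.002, -1.0]]
contact_force: [0.0, 0.3, -1.5]
grip_width: 0.52
gripper_force: 40.0
```

Request:
carry_out(delta_pos=[[0, 0, 0.1], [0, 0, 0.2], [0, 0, 0.25], [0, 0, 0.25], [0, 0, 0.25], [0, 0, 0.25], [0, 0, 0.25], [0, 0, 0.25]], turn=[0, 0, 0, 0, 0, 0, 0, 0], hand=[0.4, 0.4, 0.4, 0.4, 0.4, 0.4, 0.4, 0.4])

```text
time_s: 26.4
position: [0.4677, 0.0751, 0.125]
tool_rot: [[0.991, -0.133, 0.0], [-0.133, -0.991, 0.0], [0.0, -0.0, -1.0]]
contact_force: [0.0, 0.0, -1.5]
grip_width: 0.519
gripper_force: 40.0
```

```bash
python3 - <<'E'
from h import *
from cell import ctrl
p,s=cur();w=ctrl.capture("wrist");print(p,s["grip_width"],s["contact_force"])
T=np.eye(4);T[:3,:3]=s["tool_rot"];T[:3,3]=s["position"]
w["camera_from_world"]=np.linalg.inv(T@np.array(w["hand_eye"]));pickle.dump(w,open("w5.pkl","wb"))
f=w["frame"][20:270,190:450,::-1]
cv2.imwrite("pics/w5.png",cv2.resize(f,None,fx=2.3,fy=2.3,interpolation=cv2.INTER_CUBIC))
A=axes(-7.63)
for n,o in(("die",np.array([.4871,.0733,.133])),("plate top",p[:3]+A[:,0]*.0194+[0,0,.046])):
    for a,b in((.06,.023),(.06,-.023),(-.06,.023),(-.06,-.023)):
        q=px(o+A[:,0]*a+A[:,1]*b,w)[0];print(n,a,b,q,(q-[190,20])*2.3)
E
```

```text
[ 0.46772038  0.07511775  0.12504624 -7.63835457] 0.5185429700993789 [ 0.04284863  0.01159679 -1.49892687]
die 0.06 0.023 [363.13535689  98.07654195] [398.21132084 179.57604648]
die 0.06 -0.023 [280.8279232   98.12971306] [208.90422336 179.69834003]
die -0.06 0.023 [357.09221661 287.94906637] [384.3120982  616.28285266]
die -0.06 -0.023 [287.48142811 287.9596273 ] [224.20728466 616.30714278]
plate top 0.06 0.023 [374.62891363  97.13375452] [424.64650135 177.40763541]
plate top 0.06 -0.023 [272.03321877  97.20028179] [188.67640318 177.56064812]
plate top -0.06 0.023 [365.24270805 325.3171448 ] [403.05822852 702.22943303]
plate top -0.06 -0.023 [281.65174829 325.32169474] [210.79902107 702.23989789]
```

View pics/w5.png

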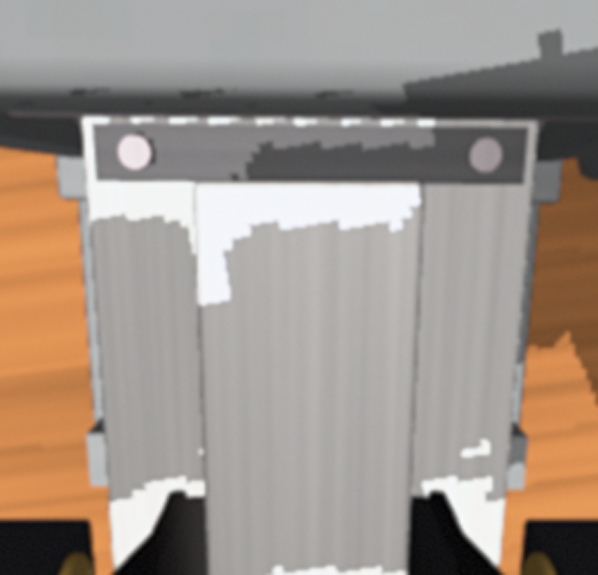

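The plate's top is seen at crop x 195–420 with its far end at row 183, over the far bar (90–525, inner edge row 183). The bed's edges run from (84,120) and (537,122). I'll refine these relative offsets to sub-pixel.

```bash
python3 - <<'E'
from h import *
w=pickle.load(open("w5.pkl","rb"))
g=cv2.cvtColor(w["frame"],cv2.COLOR_RGB2GRAY).astype(float)
g=cv2.GaussianBlur(g,(0,0),.7)
def full(a):return (np.array(a,float)+.5)/2.3-.5+[190,20]
def fit(p0,p1,z,name,vert=True):
    p0,p1=full(p0),full(p1);P=[]
    for t in np.linspace(0,1,40):
        q=p0+(p1-p0)*t;o=np.arange(-4,4.01,.25)
        if vert: xs=q[0]+o;ys=np.full_like(o,q[1])
        else: ys=q[1]+o;xs=np.full_like(o,q[0])
        v=cv2.remap(g.astype(np.float32),xs.astype(np.float32)[None],ys.astype(np.float32)[None],cv2.INTER_LINEAR)[0]
        d=np.abs(np.gradient(v));k=d.argmax()
        if d[k]>1.5:P.append((xs[k],ys[k]))
    W=back(P,w,z);T=np.linalg.inv(np.array(w["camera_from_world"])@np.eye(4))@np.linalg.inv(np.array(w["hand_eye"]))
    tl=(W-T[:3,3])@T[:3,:3]*1000
    a,b=(tl[:,0],tl[:,1]) if vert else (tl[:,1],tl[:,0])
    for _ in range(3):
        c=np.polyfit(a,b,1);r=b-np.polyval(c,a);k=np.abs(r)<max(.4,1.5*np.median(np.abs(r)));a,b=a[k],b[k]
    print(name,len(a),"slope deg",np.degrees(np.arctan(c[0])).round(2),"at 20:",np.polyval(c,20 if vert else 0).round(2),"at60",np.polyval(c,60).round(2))
for zt in(.171,.168,.165):
    fit((197,215),(204,430),zt,f"plateL {zt}");fit((420,215),(411,430),zt,f"plateR {zt}");fit((210,183),(405,183),zt,f"plate far {zt}",False)
fit((86,130),(105,440),.115,"bedL");fit((536,135),(516,430),.115,"bedR")
fit((95,183),(185,183),.123,"bar in L",False);fit((430,183),(515,183),.123,"bar in R",False)
fit((95,125),(230,125),.123,"bar out",False)
E
```

```text
plateL 0.171 28 slope deg -1.25 at 20: -21.26 at60 -22.13
plateR 0.171 25 slope deg 0.09 at 20: 21.73 at60 21.79
plate far 0.171 39 slope deg 0.48 at 20: 78.83 at60 79.34
plateL 0.168 28 slope deg -1.25 at 20: -21.7 at60 -22.57
plateR 0.168 25 slope deg 0.09 at 20: 22.15 at60 22.21
plate far 0.168 39 slope deg 0.48 at 20: 78.87 at60 79.37
plateL 0.165 28 slope deg -1.25 at 20: -22.13 at60 -23.0
plateR 0.165 25 slope deg 0.09 at 20: 22.57 at60 22.63
plate far 0.165 39 slope deg 0.48 at 20: 78.9 at60 79.4
bedL 19 slope deg 0.46 at 20: -59.47 at60 -59.15
bedR 20 slope deg 0.16 at 20: 59.45 at60 59.56
bar in L 40 slope deg -1.59 at 20: 78.4 at60 76.73
bar in R 40 slope deg -0.2 at 20: 78.99 at60 78.78
bar out 40 slope deg -0.12 at 20: 94.8 at60 94.67
```

Request:
carry_out(delta_pos=[[-0.003, -0.004, 0.02], [-0.003, -0.004, 0.05], [-0.003, -0.004, 0.09], [-0.003, -0.004, 0.12], [-0.003, -0.004, 0.15], [-0.003, -0.004, 0.17], [-0.003, -0.004, 0.17], [-0.003, -0.004, 0.17]], turn=[0.002, 0.002, 0.002, 0.002, 0.002, 0.002, 0.002, 0.002], hand=[0.4, 0.4, 0.4, 0.4, 0.4, 0.4, 0.4, 0.4])

```text
time_s: 27.45
position: [0.4676, 0.0756, 0.1081]
tool_rot: [[0.99, -0.139, 0.0], [-0.139, -0.99, 0.0], [0.0, -0.0, -1.0]]
contact_force: [0.5, 0.6, -3.0]
grip_width: 0.524
gripper_force: 40.0
```

Request:
carry_out(delta_pos=[[0, 0, 0.01], [0, 0, 0.02], [0, 0, 0.03], [0, 0, 0.04], [0, 0, 0.05], [0, 0, 0.06], [0, 0, 0.06], [0, 0, 0.06]], turn=[0, 0, 0, 0, 0, 0, 0, 0], hand=[0.4, 0.4, 0.4, 0.4, 0.4, 0.4, 0.4, 0.4])

```text
time_s: 28.45
position: [0.4675, 0.0756, 0.102]
tool_rot: [[0.99, -0.139, 0.0], [-0.139, -0.99, 0.0], [0.0, -0.0, -1.0]]
contact_force: [-0.3, 0.1, -2.1]
grip_width: 0.518
gripper_force: 40.0
```

```bash
python3 - <<'E'
from h import *
p,s=cur();print(p,s["grip_width"],s["contact_force"],s["ft_torque"])
E
```

```text
[ 0.46745125  0.07558608  0.10199469 -7.99620328] 0.5175173697631442 [-0.33853583  0.13203594 -2.07941601] [-0.00027153  0.19245507  0.01306283]
```

Request:
carry_out(delta_pos=[[0, 0, 0.005], [0, 0, 0.01], [0, 0, 0.015], [0, 0, 0.02], [0, 0, 0.02], [0, 0, 0.02], [0, 0, 0.02], [0, 0, 0.02]], turn=[0, 0, 0, 0, 0, 0, 0, 0], hand=[0.4, 0.4, 0.4, 0.4, 0.4, 0.4, 0.4, 0.4])

```text
time_s: 29.45
position: [0.4675, 0.0756, 0.1009]
tool_rot: [[0.99, -0.139, 0.0], [-0.139, -0.99, 0.0], [0.0, -0.0, -1.0]]
contact_force: [-2.5, -1.5, 6.8]
grip_width: 0.521
gripper_force: 40.0
```

Contact came where expected. Now I release, rise and check.

Request:
carry_out(delta_pos=[[0, 0, -0.005], [0, 0, -0.005], [0, 0, -0.005], [0, 0, -0.005], [0, 0, -0.1], [0, 0, -0.3], [0, 0, -0.55], [0, 0, -0.8]], turn=[0, 0, 0, 0, 0, 0, 0, 0], hand=[0.6, 0.65, 0.7, 0.7, 0.7, 0.7, 0.7, 0.7])

```text
time_s: 30.45
position: [0.4676, 0.0755, 0.1814]
tool_rot: [[0.99, -0.139, 0.001], [-0.139, -0.99, 0.0], [0.001, -0.0, -1.0]]
contact_force: [0.4, 0.4, 0.0]
grip_width: 0.697
gripper_force: 0.0
```

```bash
python3 - <<'E'
from h import *
from cell import ctrl
p,s=cur();w=ctrl.capture("wrist");print(p,s["grip_width"],s["contact_force"])
T=np.eye(4);T[:3,:3]=s["tool_rot"];T[:3,3]=s["position"]
w["camera_from_world"]=np.linalg.inv(T@np.array(w["hand_eye"]));pickle.dump(w,open("w6.pkl","wb"))
f=w["frame"][85:255,220:430,::-1]
cv2.imwrite("pics/w6.png",cv2.resize(f,None,fx=3.5,fy=3.5,interpolation=cv2.INTER_CUBIC))
E
```

```text
[ 0.46757358  0.07553842  0.18138916 -8.00183057] 0.6970321198445615 [0.38416528 0.36462122 0.01921212]
```

View pics/w6.png

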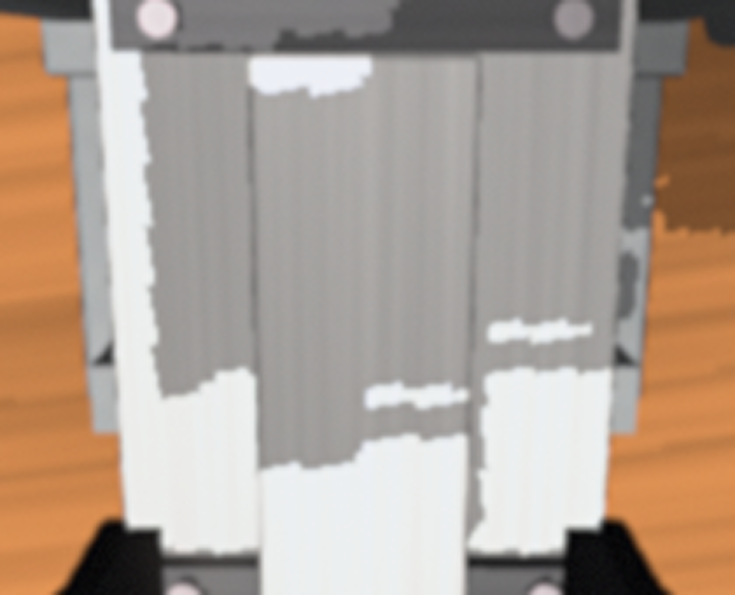

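The plate sits straight between the bars, edges at crop 247→260 and 477→467. I'll run one numeric check of its centring against the bed.

```bash
python3 - <<'E'
from h import *
w=pickle.load(open("w6.pkl","rb"))
g=cv2.cvtColor(w["frame"],cv2.COLOR_RGB2GRAY).astype(np.float32)
full=lambda a:(np.array(a,float)+.5)/3.5-.5+[220,85]
T=np.linalg.inv(np.array(w["camera_from_world"]))@np.linalg.inv(np.array(w["hand_eye"]))
def fit(p0,p1,z,name,vert=True):
    p0,p1=full(p0),full(p1);n=40;D=[]
    o=np.arange(-4,4.01,.25)
    prof=[]
    for t in np.linspace(0,1,n):
        q=p0+(p1-p0)*t
        xs,ys=(q[0]+o,np.full_like(o,q[1])) if vert else (np.full_like(o,q[0]),q[1]+o)
        v=cv2.remap(g,xs.astype(np.float32)[None],ys.astype(np.float32)[None],cv2.INTER_LINEAR)[0];prof.append(np.abs(np.gradient(v)))
    for nm,sl in(("a",slice(0,n//2)),("b",slice(n//2,n))):
        m=np.median(prof[sl],0);off=(m**2*o).sum()/(m**2).sum();t=(sl.start+sl.stop-1)/2/(n-1)
        q=p0+(p1-p0)*t;q[0 if vert else 1]+=off
        W=back(q,w,z);tl=((W-T[:3,3])@T[:3,:3]*1000)[0];print(name,nm,tl[:2].round(2),m.max().round(1),round(off,2))
fit((249,110),(258,400),.147,"plateL");fit((476,110),(470,400),.147,"plateR");fit((265,54),(465,54),.147,"plateFar",False)
fit((109,60),(125,480),.115,"bedL");fit((628,60),(608,480),.115,"bedR")
fit((112,10),(112,45),.123,"barendL");fit((620,10),(620,45),.123,"barendR")
fit((125,50),(240,50),.123,"barL",False);fit((485,50),(610,50),.123,"barR",False)
p=T[:3,3];A=axes(-8)
print("die by world",((np.array([.4871,.0733,.133])-p)@A*1000)[:2])
for q in((157,17),(574,17)):print(((back(full(q),w,.124)-p)@A*1000)[0][:2])
for q in((183,592),(545,592)):print(((back(full(q),w,.124)-p)@A*1000)[0][:2])
E
```

```text
plateL a [ 54.28 -22.26] 3.5 0.34
plateL b [ 23.69 -22.63] 3.2 -0.34
plateR a [54.27 22.38] 3.0 0.0
plateR b [23.68 22.32] 3.0 -0.32
plateFar a [78.63 -9.64] 14.2 0.05
plateFar b [78.46 10.37] 6.4 0.29
bedL a [ 55.3  -59.02] 6.9 -2.66
bedL b [  4.57 -59.08] 8.3 -1.26
bedR a [55.25 59.51] 5.8 0.55
bedR b [ 4.55 59.34] 8.1 -0.54
barendL a [ 86.08 -54.34] 14.3 -1.07
barendL b [ 82.43 -54.48] 12.2 -0.95
barendR a [86.02 55.52] 8.6 1.03
barendR b [82.37 55.57] 8.4 0.8
barL a [ 79.76 -45.12] 8.0 -0.16
barL b [ 79.25 -32.48] 7.5 0.55
barR a [79.24 32.72] 8.8 0.52
barR b [79.29 46.48] 8.9 0.45
die by world [19.64791864 -0.50091763]
[ 86.38608577 -43.78446568]
[86.33925811 44.74051526]
[-47.27165133 -44.1475913 ]
[-47.27561121  44.42425604]
```

The plate is flush to within about 0.5 mm. Now the crank.

```bash
python3 - <<'E'
from h import *
p,s=cur();print(p,s["joints"])
for b in [(.475,.035,.275,10),(.535,-.045,.295,40),(.59,-.115,.28,70),(.6226,-.1818,.19,82.4),(.6226,-.1818,.1,82.4),(.6226,-.1818,.063,82.4)]: print(b,step(p,b).tolist());p=b
E
```

```text
[ 0.46973149  0.07604114  0.18487264 -8.00626905] [ -35.95059048   -4.28488152   22.60523796  107.77899345    1.6499871
   75.8157226  -111.80197834]
(0.475, 0.035, 0.275, 10) [0.109, 0.399, -0.901, -0.1]
(0.535, -0.045, 0.295, 40) [0.452, 0.892, -0.2, -0.167]
(0.59, -0.115, 0.28, 70) [-0.029, 0.89, 0.15, -0.167]
(0.6226, -0.1818, 0.19, 82.4) [-0.516, 0.535, 0.9, -0.069]
(0.6226, -0.1818, 0.1, 82.4) [0.0, 0.0, 0.9, -0.0]
(0.6226, -0.1818, 0.063, 82.4) [0.0, 0.0, 0.37, -0.0]
```

Request:
carry_out(delta_pos=[[0, 0, -0.15], [0, 0, -0.3], [0.02, 0.1, -0.45], [0.04, 0.17, -0.6], [0.06, 0.23, -0.75], [0.08, 0.3, -0.9], [0.1, 0.35, -0.95], [0.1, 0.4, -0.95]], turn=[-0.01, -0.02, -0.04, -0.05, -0.06, -0.08, -0.09, -0.1], hand=[0.9, 0.9, 0.9, 0.9, 0.9, 0.9, 0.9, 0.9])

```text
time_s: 31.5
position: [0.472, 0.0343, 0.2757]
tool_rot: [[0.984, 0.176, 0.001], [0.176, -0.984, 0.0], [0.001, 0.0, -1.0]]
contact_force: [0.7, 0.8, -0.1]
grip_width: 0.897
gripper_force: 0.0
```

Request:
carry_out(delta_pos=[[0.06, 0.11, -0.05], [0.11, 0.22, -0.1], [0.17, 0.33, -0.15], [0.23, 0.45, -0.2], [0.28, 0.56, -0.2], [0.34, 0.67, -0.2], [0.4, 0.78, -0.2], [0.45, 0.89, -0.2]], turn=[-0.02, -0.04, -0.06, -0.085, -0.105, -0.125, -0.145, -0.167], hand=[0.9, 0.9, 0.9, 0.9, 0.9, 0.9, 0.9, 0.9])

```text
time_s: 32.5
position: [0.5316, -0.0455, 0.2951]
tool_rot: [[0.763, 0.646, -0.0], [0.646, -0.763, -0.0], [-0.0, -0.0, -1.0]]
contact_force: [0.2, -0.1, -0.5]
grip_width: 0.899
gripper_force: 0.0
```

Request:
carry_out(delta_pos=[[0, 0.11, 0], [0, 0.22, 0], [0, 0.33, 0], [-0.01, 0.45, 0], [-0.02, 0.56, 0.02], [-0.02, 0.67, 0.06], [-0.03, 0.78, 0.1], [-0.03, 0.89, 0.15]], turn=[-0.02, -0.04, -0.06, -0.085, -0.105, -0.125, -0.145, -0.167], hand=[0.9, 0.9, 0.9, 0.9, 0.9, 0.9, 0.9, 0.9])

```text
time_s: 33.5
position: [0.5867, -0.1155, 0.28]
tool_rot: [[0.337, 0.942, -0.0], [0.942, -0.337, -0.0], [-0.0, -0.0, -1.0]]
contact_force: [-0.4, 1.0, 0.6]
grip_width: 0.901
gripper_force: 0.0
```

Request:
carry_out(delta_pos=[[-0.1, 0.1, 0.1], [-0.2, 0.2, 0.2], [-0.3, 0.3, 0.35], [-0.4, 0.4, 0.5], [-0.5, 0.5, 0.65], [-0.52, 0.53, 0.8], [-0.52, 0.53, 0.88], [-0.52, 0.53, 0.88]], turn=[-0.02, -0.04, -0.06, -0.069, -0.069, -0.069, -0.069, -0.069], hand=[0.9, 0.9, 0.9, 0.9, 0.9, 0.9, 0.9, 0.9])

```text
time_s: 34.5
position: [0.6184, -0.1813, 0.1913]
tool_rot: [[0.129, 0.992, -0.001], [0.992, -0.129, 0.001], [0.001, -0.001, -1.0]]
contact_force: [0.4, 0.1, 0.1]
grip_width: 0.9
gripper_force: 0.0
```

```bash
python3 - <<'E'
from h import *
from cell import ctrl
p,s=cur();w=ctrl.capture("wrist");print(p,s["joints"],s["contact_force"])
T=np.eye(4);T[:3,:3]=s["tool_rot"];T[:3,3]=s["position"]
w["camera_from_world"]=np.linalg.inv(T@np.array(w["hand_eye"]));f=w["frame"]
xh=np.array([.9912,-.1322,0]);yh=np.array([.1322,.9912,0]);o=np.array([.585,.0603,0])
H=lambda a,y:o+xh*.07*np.sin(a)+yh*y+[0,0,.125+.07*np.cos(a)]
print("pred",px([H(1.71,-.15),H(1.71,-.258)],w))
g=f.max(2)
for r in range(60,240,12):
    x=np.where(g[r,150:500]<50)[0]+150
    if len(x):print(r,x.min(),x.max(),len(x),end="; ")
print(step(p,(.6226,-.1818,.063,82.4)))
E
```

```text
[ 0.61837647 -0.18131715  0.191274   82.59116827] [-14.00840383  19.73013131  36.19854618  84.44685092 -11.70948254
  79.70716346  15.28234151] [0.4328168  0.11221986 0.12094615]
pred [[328.92942177  92.06841473]
 [328.00293084 219.61187341]]
60 256 260 5; 96 313 342 30; 108 313 343 31; 120 313 343 30; 132 313 343 28; 144 312 342 27; 156 312 342 27; 168 312 342 28; 180 312 341 30; 192 313 341 29; 204 313 438 28; 216 317 439 22; 228 438 439 2; [1.000e-03 4.300e-02 1.283e+00 1.000e-03]
```

The handle is where predicted (cols 312–342). Next I descend and grip.

Request:
carry_out(delta_pos=[[0, 0.02, 0.05], [0, 0.04, 0.15], [0, 0.04, 0.3], [0, 0.04, 0.45], [0, 0.04, 0.6], [0, 0.04, 0.75], [0, 0.04, 0.88], [0, 0.04, 0.95]], turn=[0, 0, 0, 0, 0, 0, 0, 0], hand=[0.7, 0.7, 0.7, 0.7, 0.7, 0.7, 0.7, 0.7])

```text
time_s: 35.55
position: [0.6223, -0.1826, 0.0958]
tool_rot: [[0.13, 0.992, -0.001], [0.992, -0.13, 0.0], [0.0, -0.001, -1.0]]
contact_force: [-0.4, -0.8, 0.2]
grip_width: 0.7
gripper_force: 0.0
```

Request:
carry_out(delta_pos=[[0, 0, 0.1], [0, 0, 0.2], [0, 0, 0.28], [0, 0, 0.33], [0, 0, 0.33], [0, 0, 0.33], [0, 0, 0.33], [0, 0, 0.33]], turn=[0, 0, 0, 0, 0, 0, 0, 0], hand=[0.7, 0.7, 0.7, 0.7, 0.2, 0.2, 0.2, 0.2], grip_force=25)

```text
time_s: 36.55
position: [0.6224, -0.1827, 0.0642]
tool_rot: [[0.13, 0.992, -0.0], [0.992, -0.13, 0.0], [0.0, -0.001, -1.0]]
contact_force: [-7.5, 1.6, 1.6]
grip_width: 0.331
gripper_force: 3.9
```

```bash
python3 - <<'E'
from h import *
p,s=cur();print(p,s["grip_width"]*87,s["gripper_force"],s["contact_force"])
xh=np.array([.9912,-.1322,0]);
hub=np.array([.5539,-.1726,.125-.052])
d=p[:3]-hub;print("radial x",d@xh,"z",d[2],"angle",np.arctan2(d@xh,d[2]))
E
```

```text
[ 6.22392290e-01 -1.82679674e-01  6.41754690e-02  8.25474094e+01] 28.760830878152877 3.9405775809427723 [-7.51128304  1.64132928  1.56110781]
radial x 0.0692220911250439 z -0.00882453099401631 angle 1.697593822260419
```

```bash
python3 - <<'E'
import numpy as np
f=lambda a:np.array([.7*np.sin(a),-.7*np.cos(a)])
a=1.71;c=f(a)
for k in range(10):
    n=[(f(a+1.6*(i+1)/8)-c).round(2) for i in range(8)]
    print(k,round(a+1.6,2),[[0,float(x),float(z)] for x,z in n]);c=c+n[-1];a+=1.6
n=[(f(a+.06*(i+1))-c).round(2).tolist() for i in range(8)];print(round(a,2),n)
E
```

```text
0 3.31 [[0, -0.03, 0.14], [0, -0.09, 0.26], [0, -0.18, 0.37], [0, -0.28, 0.47], [0, -0.4, 0.54], [0, -0.53, 0.58], [0, -0.67, 0.6], [0, -0.81, 0.59]]
1 4.91 [[0, -0.14, -0.03], [0, -0.26, -0.1], [0, -0.37, -0.18], [0, -0.46, -0.29], [0, -0.53, -0.41], [0, -0.57, -0.55], [0, -0.58, -0.69], [0, -0.57, -0.82]]
2 6.51 [[0, 0.04, -0.14], [0, 0.11, -0.26], [0, 0.2, -0.37], [0, 0.31, -0.46], [0, 0.43, -0.52], [0, 0.57, -0.56], [0, 0.71, -0.57], [0, 0.84, -0.55]]
3 8.11 [[0, 0.14, 0.05], [0, 0.26, 0.12], [0, 0.36, 0.21], [0, 0.45, 0.32], [0, 0.51, 0.45], [0, 0.54, 0.58], [0, 0.55, 0.72], [0, 0.52, 0.86]]
4 9.71 [[0, -0.04, 0.13], [0, -0.12, 0.25], [0, -0.21, 0.35], [0, -0.33, 0.43], [0, -0.46, 0.49], [0, -0.59, 0.52], [0, -0.73, 0.52], [0, -0.87, 0.49]]
5 11.31 [[0, -0.13, -0.05], [0, -0.25, -0.13], [0, -0.35, -0.22], [0, -0.42, -0.34], [0, -0.47, -0.47], [0, -0.5, -0.61], [0, -0.5, -0.75], [0, -0.47, -0.88]]
6 12.91 [[0, 0.06, -0.13], [0, 0.14, -0.25], [0, 0.24, -0.34], [0, 0.36, -0.42], [0, 0.49, -0.46], [0, 0.63, -0.49], [0, 0.77, -0.48], [0, 0.9, -0.45]]
7 14.51 [[0, 0.13, 0.06], [0, 0.24, 0.15], [0, 0.33, 0.25], [0, 0.4, 0.37], [0, 0.45, 0.51], [0, 0.47, 0.64], [0, 0.46, 0.78], [0, 0.42, 0.92]]
8 16.11 [[0, -0.06, 0.12], [0, -0.15, 0.23], [0, -0.26, 0.32], [0, -0.38, 0.39], [0, -0.52, 0.43], [0, -0.65, 0.44], [0, -0.79, 0.43], [0, -0.93, 0.39]]
9 17.71 [[0, -0.12, -0.07], [0, -0.23, -0.16], [0, -0.31, -0.27], [0, -0.38, -0.39], [0, -0.41, -0.53], [0, -0.42, -0.67], [0, -0.4, -0.81], [0, -0.36, -0.94]]
17.71 [[0.02, -0.04], [0.04, -0.07], [0.06, -0.11], [0.09, -0.14], [0.12, -0.17], [0.14, -0.2], [0.18, -0.23], [0.21, -0.26]]
```

First quarter turn, watching forces.

Request:
carry_out(delta_pos=[[0, -0.03, 0.14], [0, -0.09, 0.26], [0, -0.18, 0.37], [0, -0.28, 0.47], [0, -0.4, 0.54], [0, -0.53, 0.58], [0, -0.67, 0.6], [0, -0.81, 0.59]], turn=[0, 0, 0, 0, 0, 0, 0, 0], hand=[0.2, 0.2, 0.2, 0.2, 0.2, 0.2, 0.2, 0.2])

```text
time_s: 37.55
position: [0.538, -0.1711, 0.0004]
tool_rot: [[0.129, 0.992, -0.007], [0.992, -0.129, 0.0], [-0.001, -0.007, -1.0]]
contact_force: [1.6, -0.4, -15.6]
grip_width: 0.304
gripper_force: 25.0
```

```bash
python3 - <<'E'
from h import *
p,s=cur();print(p,s["grip_width"]*87,s["gripper_force"],s["contact_force"])
xh=np.array([.9912,-.1322,0]);d=p[:3]-[.5539,-.1726,.073];print(d@xh,d[2],np.hypot(d@xh,d[2]),np.arctan2(d@xh,d[2])+6.283)
E
```

```text
[ 5.37986710e-01 -1.71137251e-01  3.56480342e-04  8.25708127e+01] 26.463932130195094 24.97349113225937 [  1.58406988  -0.36937489 -15.64523434]
-0.015966628843395548 -0.07264351965761218 0.07437751128445101 3.3577614036033965
```

The grip holds and forces are modest, so I keep turning.

Request:
carry_out(delta_pos=[[0, -0.14, -0.03], [0, -0.26, -0.1], [0, -0.37, -0.18], [0, -0.46, -0.29], [0, -0.53, -0.41], [0, -0.57, -0.55], [0, -0.58, -0.69], [0, -0.57, -0.82]], turn=[0, 0, 0, 0, 0, 0, 0, 0], hand=[0.2, 0.2, 0.2, 0.2, 0.2, 0.2, 0.2, 0.2])

```text
time_s: 38.55
position: [0.4855, -0.1634, 0.0889]
tool_rot: [[0.13, 0.992, 0.001], [0.992, -0.13, 0.004], [0.004, 0.001, -1.0]]
contact_force: [0.7, 3.5, -7.0]
grip_width: 0.307
gripper_force: 25.0
```

Request:
carry_out(delta_pos=[[0, 0.04, -0.14], [0, 0.11, -0.26], [0, 0.2, -0.37], [0, 0.31, -0.46], [0, 0.43, -0.52], [0, 0.57, -0.56], [0, 0.71, -0.57], [0, 0.84, -0.55]], turn=[0, 0, 0, 0, 0, 0, 0, 0], hand=[0.2, 0.2, 0.2, 0.2, 0.2, 0.2, 0.2, 0.2])

```text
time_s: 39.55
position: [0.5654, -0.1747, 0.139]
tool_rot: [[0.13, 0.992, -0.01], [0.992, -0.13, 0.002], [0.001, -0.01, -1.0]]
contact_force: [-7.2, 3.8, -21.2]
grip_width: 0.303
gripper_force: 24.9
```

```bash
python3 - <<'E'
from h import *
p,s=cur();print(p,s["grip_width"]*87,s["gripper_force"],s["contact_force"])
xh=np.array([.9912,-.1322,0]);d=p[:3]-[.5539,-.1726,.073];print(d@xh,d[2],np.hypot(d@xh,d[2]),np.arctan2(d@xh,d[2])+6.283)
E
```

```text
[ 0.56537928 -0.17465205  0.13898275 82.55528865] 26.37719341889178 24.946507215499878 [ -7.21340665   3.84192639 -21.17335873]
0.011649540881434575 0.06598274915666837 0.06700324610808073 6.45775342243707
```

Request:
carry_out(delta_pos=[[0, 0.14, 0.05], [0, 0.26, 0.12], [0, 0.36, 0.21], [0, 0.45, 0.32], [0, 0.51, 0.45], [0, 0.54, 0.58], [0, 0.55, 0.72], [0, 0.52, 0.86]], turn=[0, 0, 0, 0, 0, 0, 0, 0], hand=[0.2, 0.2, 0.2, 0.2, 0.2, 0.2, 0.2, 0.2])

```text
time_s: 40.55
position: [0.6205, -0.1826, 0.0584]
tool_rot: [[0.129, 0.992, -0.001], [0.992, -0.129, 0.001], [0.001, -0.001, -1.0]]
contact_force: [-9.0, 3.3, 4.3]
grip_width: 0.304
gripper_force: 25.0
```

Request:
carry_out(delta_pos=[[0, -0.04, 0.13], [0, -0.12, 0.25], [0, -0.21, 0.35], [0, -0.33, 0.43], [0, -0.46, 0.49], [0, -0.59, 0.52], [0, -0.73, 0.52], [0, -0.87, 0.49]], turn=[0, 0, 0, 0, 0, 0, 0, 0], hand=[0.2, 0.2, 0.2, 0.2, 0.2, 0.2, 0.2, 0.2])

```text
time_s: 41.55
position: [0.5304, -0.1701, 0.0038]
tool_rot: [[0.129, 0.992, -0.007], [0.992, -0.129, 0.001], [-0.0, -0.007, -1.0]]
contact_force: [-1.1, 2.2, -17.2]
grip_width: 0.302
gripper_force: 24.9
```

Request:
carry_out(delta_pos=[[0, -0.13, -0.05], [0, -0.25, -0.13], [0, -0.35, -0.22], [0, -0.42, -0.34], [0, -0.47, -0.47], [0, -0.5, -0.61], [0, -0.5, -0.75], [0, -0.47, -0.88]], turn=[0, 0, 0, 0, 0, 0, 0, 0], hand=[0.2, 0.2, 0.2, 0.2, 0.2, 0.2, 0.2, 0.2])

```text
time_s: 42.55
position: [0.4882, -0.1638, 0.0976]
tool_rot: [[0.13, 0.992, 0.003], [0.992, -0.13, 0.004], [0.004, 0.003, -1.0]]
contact_force: [1.7, 6.5, -7.2]
grip_width: 0.304
gripper_force: 24.9
```

```bash
python3 - <<'E'
from h import *
from cell import ctrl
p,s=cur();print(p,s["grip_width"]*87,s["gripper_force"],s["contact_force"])
xh=np.array([.9912,-.1322,0]);d=p[:3]-[.5539,-.1726,.071];print(d@xh,d[2],np.hypot(d@xh,d[2]),np.arctan2(d@xh,d[2])+12.566)
c=ctrl.capture("top");pickle.dump(c,open("top2.pkl","wb"))
E
```

```text
[ 0.4882218  -0.1637534   0.09756873 82.52894748] 26.40772929632589 24.94668424129486 [ 1.66306541  6.54427705 -7.18213865]
-0.0662697510605738 0.02656873481394327 0.07139732190526521 11.37650116288637
```

Request:
carry_out(delta_pos=[[0, 0.06, -0.13], [0, 0.14, -0.25], [0, 0.24, -0.34], [0, 0.36, -0.42], [0, 0.49, -0.46], [0, 0.63, -0.49], [0, 0.77, -0.48], [0, 0.9, -0.45]], turn=[0, 0, 0, 0, 0, 0, 0, 0], hand=[0.2, 0.2, 0.2, 0.2, 0.2, 0.2, 0.2, 0.2])

```text
time_s: 43.6
position: [0.5727, -0.1756, 0.1382]
tool_rot: [[0.13, 0.991, -0.01], [0.992, -0.13, 0.003], [0.002, -0.01, -1.0]]
contact_force: [-9.1, 5.2, -17.1]
grip_width: 0.304
gripper_force: 24.9
```

Request:
carry_out(delta_pos=[[0, 0.13, 0.06], [0, 0.24, 0.15], [0, 0.33, 0.25], [0, 0.4, 0.37], [0, 0.45, 0.51], [0, 0.47, 0.64], [0, 0.46, 0.78], [0, 0.42, 0.92]], turn=[0, 0, 0, 0, 0, 0, 0, 0], hand=[0.2, 0.2, 0.2, 0.2, 0.2, 0.2, 0.2, 0.2])

```text
time_s: 44.6
position: [0.6189, -0.1823, 0.0516]
tool_rot: [[0.129, 0.992, 0.001], [0.992, -0.129, 0.001], [0.001, 0.001, -1.0]]
contact_force: [-8.5, 5.1, 4.7]
grip_width: 0.303
gripper_force: 25.0
```

Request:
carry_out(delta_pos=[[0, -0.06, 0.12], [0, -0.15, 0.23], [0, -0.26, 0.32], [0, -0.38, 0.39], [0, -0.52, 0.43], [0, -0.65, 0.44], [0, -0.79, 0.43], [0, -0.93, 0.39]], turn=[0, 0, 0, 0, 0, 0, 0, 0], hand=[0.2, 0.2, 0.2, 0.2, 0.2, 0.2, 0.2, 0.2])

```text
time_s: 45.6
position: [0.5233, -0.169, 0.0074]
tool_rot: [[0.13, 0.992, -0.005], [0.992, -0.13, 0.001], [0.001, -0.005, -1.0]]
contact_force: [-0.3, 4.8, -14.7]
grip_width: 0.306
gripper_force: 25.0
```

Request:
carry_out(delta_pos=[[0, -0.12, -0.07], [0, -0.23, -0.16], [0, -0.31, -0.27], [0, -0.38, -0.39], [0, -0.41, -0.53], [0, -0.42, -0.67], [0, -0.4, -0.81], [0, -0.36, -0.94]], turn=[0, 0, 0, 0, 0, 0, 0, 0], hand=[0.2, 0.2, 0.2, 0.2, 0.2, 0.2, 0.2, 0.2])

```text
time_s: 46.6
position: [0.4915, -0.1642, 0.1054]
tool_rot: [[0.13, 0.991, 0.004], [0.991, -0.13, 0.004], [0.004, 0.003, -1.0]]
contact_force: [3.4, 6.8, -8.2]
grip_width: 0.303
gripper_force: 25.0
```

```bash
python3 - <<'E'
from h import *
p,s=cur();print(p,s["grip_width"]*87,s["gripper_force"],s["contact_force"])
xh=np.array([.9912,-.1322,0]);d=p[:3]-[.5539,-.1726,.071];print(d@xh,d[2],np.hypot(d@xh,d[2]),np.arctan2(d@xh,d[2])+18.85)
E
```

```text
[ 0.49148115 -0.16419694  0.10540754 82.52372791] 26.358984085709395 24.964965283870697 [ 3.44473922  6.82805802 -8.20498412]
-0.06298044440909126 0.0344075448204197 0.07176639546846299 17.779217995360963
```

Request:
carry_out(delta_pos=[[0, 0.02, -0.04], [0, 0.04, -0.07], [0, 0.06, -0.11], [0, 0.09, -0.14], [0, 0.12, -0.17], [0, 0.14, -0.2], [0, 0.14, -0.2], [0, 0.14, -0.2]], turn=[0, 0, 0, 0, 0, 0, 0, 0], hand=[0.2, 0.2, 0.2, 0.2, 0.2, 0.2, 0.2, 0.2])

```text
time_s: 47.6
position: [0.503, -0.1658, 0.1216]
tool_rot: [[0.13, 0.992, -0.002], [0.992, -0.13, 0.003], [0.003, -0.002, -1.0]]
contact_force: [2.5, 5.6, -21.8]
grip_width: 0.298
gripper_force: 25.0
```

Request:
carry_out(delta_pos=[[0, 0.01, -0.01], [0, 0.02, -0.02], [0, 0.03, -0.03], [0, 0.03, -0.03], [0, 0.03, -0.03], [0, 0.03, -0.03], [0, 0.03, -0.03], [0, 0.03, -0.03]], turn=[0, 0, 0, 0, 0, 0, 0, 0], hand=[0.2, 0.2, 0.2, 0.2, 0.2, 0.2, 0.2, 0.2])

```text
time_s: 48.6
position: [0.5028, -0.1657, 0.1221]
tool_rot: [[0.13, 0.991, -0.008], [0.991, -0.13, 0.004], [0.002, -0.009, -1.0]]
contact_force: [-0.1, 5.4, -30.6]
grip_width: 0.304
gripper_force: 25.0
```

```bash
python3 - <<'E'
from h import *
p,s=cur();print(p,s["contact_force"])
xh=np.array([.9912,-.1322,0]);d=p[:3]-[.5539,-.1726,.071];print(d@xh,d[2],np.hypot(d@xh,d[2]),np.arctan2(d@xh,d[2])+18.85)
E
```

```text
[ 0.50283505 -0.16571701  0.12211213 82.51870244] [ -0.09701379   5.41365871 -30.57742216]
-0.051525509993306774 0.05111212820465037 0.07257635861407606 18.060574273607923
```

The crank is at its stop: angle 18.06, and the extra push moved nothing. I ease off, release and rise clear.

Request:
carry_out(delta_pos=[[0, -0.01, 0.01], [0, -0.02, 0.02], [0, -0.02, 0.02], [0, -0.02, 0.02], [0, -0.02, 0.02], [0, -0.02, 0.02], [0, -0.02, 0.02], [0, -0.02, 0.02]], turn=[0, 0, 0, 0, 0, 0, 0, 0], hand=[0.2, 0.2, 0.5, 0.6, 0.65, 0.65, 0.65, 0.65])

```text
time_s: 49.6
position: [0.5058, -0.1676, 0.1241]
tool_rot: [[0.13, 0.992, 0.0], [0.992, -0.13, -0.0], [-0.0, 0.0, -1.0]]
contact_force: [-0.0, 0.7, 0.3]
grip_width: 0.65
gripper_force: 0.0
```

Request:
carry_out(delta_pos=[[0, 0, -0.05], [0, 0, -0.15], [0, 0, -0.3], [0, 0, -0.45], [0, 0, -0.6], [0, 0, -0.75], [0, 0, -0.9], [0, 0, -1]], turn=[0, 0, 0, 0, 0, 0, 0, 0], hand=[0.65, 0.65, 0.65, 0.65, 0.65, 0.65, 0.65, 0.65])

```text
time_s: 50.6
position: [0.5059, -0.1675, 0.2251]
tool_rot: [[0.13, 0.992, 0.001], [0.992, -0.13, -0.0], [0.0, 0.001, -1.0]]
contact_force: [0.4, -0.2, 0.1]
grip_width: 0.652
gripper_force: 0.0
```

```bash
python3 - <<'E'
from h import *
from cell import ctrl
p,s=cur();print(p,s["contact_force"])
for n in("top","scene"):pickle.dump(ctrl.capture(n),open(n+"3.pkl","wb"))
w=ctrl.capture("wrist")
p,s=cur();T=np.eye(4);T[:3,:3]=s["tool_rot"];T[:3,3]=s["position"]
w["camera_from_world"]=np.linalg.inv(T@np.array(w["hand_eye"]))
xh=np.array([.9912,-.1322,0]);yh=np.array([.1322,.9912,0]);o=np.array([.585,.0603,0])
c=pickle.load(open("top3.pkl","rb"));f=c["frame"]
# rectified top view of plate plane z=.147, press x .0..0.26, y +-.08, 2px/cm coarse brightness
def rect(c,z,xs,ys):
    P=np.array([o+xh*x+yh*y+[0,0,z] for x in xs for y in ys]);q=px(P,c).astype(np.float32)
    return cv2.remap(cv2.cvtColor(c["frame"],cv2.COLOR_RGB2GRAY),q[:,0].reshape(len(xs),-1).copy(),q[:,1].reshape(len(xs),-1).copy(),cv2.INTER_LINEAR)
print("top, rows x 20..270mm step10, cols y 70..-70 step10")
print(rect(c,.147,np.arange(.02,.271,.01),np.arange(.07,-.071,-.01)))
h=px([o+xh*.07*np.sin(18.06)+yh*-.204+[0,0,.125+.07*np.cos(18.06)]],w);print("handle px",h,w["frame"][np.clip(int(h[0,1]),0,399),np.clip(int(h[0,0]),0,639)])
E
```

```text
[ 0.50593184 -0.16752607  0.22512283 82.54280997] [ 0.41105053 -0.18406867  0.11237512]
top, rows x 20..270mm step10, cols y 70..-70 step10
[[ 97 134 132 136 136 135 137 138 138 137 137 138 138  57  50]
 [114 135 134 133 135 136 137 136 135 136 138 138 138 116  40]
 [135 131 133 134 135 136 137 136 137 136 137 138 137 138 132]
 [119 124 118 117 120 105 108 112 107 115 127 122 130 109  93]
 [134 131 180 178 178 179 179 181 180 175 140 179 180 167  87]
 [133 136 180 179 180 177 179 179 180 171 144 181 180 151  86]
 [135 132 181 179 180 178 180 180 180 177 138 180 179 172  85]
 [134 136 181 179 180 175 179 180 178 174 147 180 180 150  79]
 [138 104 180 180 180 175 179 180 180 177 150 180 180 172  37]
 [135 128 181 178 179 176 180 180 179 175 143 180 179 155 124]
 [134 134 179 180 180 176 180 180 179 177 132 181 180 172 131]
 [114 111 181 180 180 176 179 179 179 173 141 180 180 157  69]
 [119 116 179 180 180 177 179 179 179 177 151 180 179 169  65]
 [121 118 181 179 179 176 179 179 180 175 138 180 180 163  68]
 [122 123 177 173 176 174 179 180 179 179 122 167 168 169  68]
 [115 116 132 130  88 132 137 140 129 131  88  99 104 162  71]
 [120 118 165 161 162 160 166 164 167 162 170 162 167 165  71]
 [115 113 181 179 180 179 179 180 179 180 180 179 179 173  69]
 [116 115 178 179 179 180 180 179 180 179 179 179 180 167  75]
 [116 113 180 179 178 179 178 179 179 179 179 179 180 175  69]
 [114 114 179 180 180 179 179 179 179 180 179 179 179 165 102]
 [116 113 162 154 158 151 158 149 156 145 157 148 158 149 122]
 [120 120 119 117 119 119 119 120 118 118 117 116 117 116 117]
 [116 119 121 121 122 122 121 120 122 120 121 121 122 122 123]
 [122 122 118 119 120 120 122 123 124 126 126 125 125 124 123]
 [119 120 120 121 124 125 122 122 122 117 118 120 123 125 127]]
handle px [[321.35268735 163.24851587]] [51 49 49]
```

```bash
python3 - <<'E'
from h import *
xh=np.array([.9912,-.1322,0]);yh=np.array([.1322,.9912,0]);o=np.array([.585,.0603,0])
def rect(c,z,xs,ys):
    P=np.array([o+xh*x+yh*y+[0,0,z] for x in xs for y in ys]);q=px(P,c).astype(np.float32)
    return cv2.remap(cv2.cvtColor(c["frame"],cv2.COLOR_RGB2GRAY),q[:,0].reshape(len(xs),-1).copy(),q[:,1].reshape(len(xs),-1).copy(),cv2.INTER_LINEAR).astype(float)
np.set_printoptions(linewidth=250)
for n in("top3","scene3"):
    c=pickle.load(open(n+".pkl","rb"))
    ys=np.arange(.034,-.0341,-.002)
    print(n,"y from 34 step -2");
    for a,b in((.065,.09),(.09,.12),(.12,.15)):print(rect(c,.147,np.arange(a,b,.001),ys).mean(0).round().astype(int))
    print("x from 150 step 2, y strips: plate, beside");xs=np.arange(.150,.192,.002)
    print(rect(c,.147,xs,np.arange(-.018,.018,.002)).mean(1).round().astype(int));print(rect(c,.123,xs,np.arange(.032,.05,.002)).mean(1).round().astype(int))
    im=c["frame"][:,:,::-1]
E
```

```text
top3 y from 34 step -2
[180 179 180 179 178 176 175 178 179 180 180 180 180 180 179 179 180 180 180 180 180 180 180 180 180 181 180 174 154 127 118 125 141 160 175]
[179 179 180 179 176 171 170 175 178 180 180 180 180 179 179 179 179 180 179 179 179 180 179 179 180 181 180 175 159 132 118 126 144 164 176]
[179 179 180 179 178 176 175 177 179 180 180 180 180 179 179 179 179 179 179 179 179 179 179 179 180 180 180 176 160 131 118 124 142 162 176]
x from 150 step 2, y strips: plate, beside
[180 179 179 179 180 180 181 181 177 162 135 110  99 112 138 164 175 180 180 180 180 179]
[179 179 179 179 179 180 181 180 172 150 123 103 102 107 113 114 121 140 162 174 179 180]
scene3 y from 34 step -2
[146 151 154 151 144 144 185 231 247 248 246 245 245 245 245 244 245 245 245 245 244 244 244 243 243 244 246 251 247 213 150 100  84  87 104]
[244 244 244 245 245 244 242 242 243 244 244 244 245 245 245 245 245 245 245 245 244 244 244 244 243 244 246 250 248 217 161 113  92  96 120]
[244 244 244 244 244 245 245 245 245 245 245 245 245 245 245 245 245 246 246 245 244 244 244 244 243 244 246 250 249 219 160 106  85  88 110]
x from 150 step 2, y strips: plate, beside
[245 245 245 245 245 246 246 246 248 251 250 226 171 110  93 101 105 102  93  95 108 120]
[246 245 245 246 246 245 245 246 247 248 250 240 211 178 159 161 151 131 101  72  77 140]
```

The plate is still centred and parallel: its edges are at y ≈ ±22.6 mm and its leading end at x ≈ 169 mm. That matches the far stop.

```bash
python3 -c "
from cell import ctrl
print(ctrl.sign_off())"
```

```text
the job is handed in; nothing more can be done
None
```

The cover plate is on the die, flush to within about 1 mm, and the crank has carried the bed to its far stop with the plate still flush; the job is handed in at about 51 s of the 72 s, though I did not measure the bystanders' positions at the end.

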